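Turn capped sample jars over for a leak check on a riser stand

ROBOT

A 6-joint arm with a two-finger parallel gripper is mounted at the origin on the work surface. World frame = base frame: x ahead of the robot, y to its left, z up, the work surface at z = 0. Lengths are in m, angles in rad, forces in N, time in s.
With the tool pointing down it reaches from about 0.35 to 0.925 m from the base axis. Payload 6.4 kg.
Tool frame: the origin (TCP) lies on the centre line of the jaws, within the pads' length; the fingertips stand 11 mm ahead of it and the grasp point (between the pads) lies 8 mm behind it (bot.finger_overhang is the distance from the TCP to the fingertips, in m); y points along the fingers, x is the direction in which the jaws open and shut, and the axes are right-handed (so a half turn about y gives the same grasp; the last joint's range is limited). The gripper opens to 85 mm and grips with 20 to 120 N. Pads are 22 mm wide; open, the fingers measure 114 mm over their backs; the gripper's body (76 mm by 85 mm) begins 54 mm behind the grasp point. The pads swing forward as they close: fully open they stand 13 mm farther back than shut.
Start: joints at [1.054, 0.245, 1.558, -0, 1.339, -0.174], TCP at [0.218, 0.612, 0.242] pointing down, gripper open.
Joint ranges: [-3.13, 3.13], [-1.02, 2.26], [0.13, 2.54], [-0.95, 4.09], [0.21, 2.88], [-2.74, 2.74]. Speed limits (rad/s): [2.57, 2.57, 3.14, 3.14, 3.14, 3.14].

INTERFACE

Orientations are given as a 3x3 rotation matrix whose columns are the frame's x, y, z axes.
In Python, from rig import bot, vision, finder gives the robot as it stands. The module is installed in compiled form; this text tells all that it offers.
- The arm moves only by the shell command python3 -m jog 'ROWS'. ROWS is JSON, a list of rows, each a list of 7 numbers: the opening, from -1 (shut) to 1 (fully open), then the shift along the tool's x, y, z in mm, then the turn, a rotation vector about the tool's x, y, z in rad. In form: [[hand, tx, ty, tz, ax, ay, az], ...]. A call has 1 to 20 rows; each row shifts and turns the commanded pose from where the row before left it, along the tool's axes as they then stand; what a row does not reach is not made up. A row lasts 1/10 s, in which the tool goes at most 50 mm and 8.59 degrees, less where a joint would pass 70% of its speed; a pose out of reach is approached as far as the arm can. A call is refused whole if a number of a shift passes 50 or a number of a turn 0.15, either way. A call with a gripper value outside its range is refused whole. The fingers move at their own pace and stop on an object; the grip force is fixed at half the most. Time passes only in rows, so rows that do not move let the fingers close. It gives the time, the measured TCP pose, the force and the opening at its end, in the units of the state.
- bot.get_state(): the state, without advancing time (a new reading comes with each control period).
- vision.get_image(name): name is "side" or "top"; returns a dict with "color" (400x640x3 uint8, blue, green, red), "vfov" (degrees; the focal length in pixels is half the picture's height over the tangent of half this angle, whatever the lens; pixels are square), "cx", "cy" (the principal point, pixels), "view" (4x4, takes a point from world to camera coordinates). Camera axes: x right, y down, z forward; pixel columns grow to the right and rows downward; lengths in m; the calibration is good to about 2 mm. A picture is of the moment at which its call begins. There is no depth.
- bot.hand_in(): hands the job in, once; it reports no verdict.
Trained networks look in the newest picture that a camera, given by its name, has taken for a name from the list of things; names that differ only in an ending like _2 or _b are one class to them, and where a whole thing is asked for, a point or a joint stands for the part that bears it (a point fixed in the world has none). Each returns a list of dicts, best first, with "score" (0 to 1); they miss things now and then, are a little off and sometimes report something else, mostly with a low value. They report only what shows in the picture. A call takes as long as a camera call. They do not tell look-alikes from the thing itself.
- finder.recognise(camera, target): "extent" ([centre column, centre row, width, height] in pixels, round what is visible of it).
- finder.masks_of(camera, target): "mask" (400x640 bool, what is visible of it) and "extent" ([centre column, centre row, width, height] in pixels, round what is visible of it).
- finder.place_of(camera, target): "uv" ([column, row] in pixels: a listed point, or the origin of a listed thing).
The state is a dict: "clock": time; "q": joint angles; "joint_velocities": joint speeds; "tau": joint torques, N m; "position": TCP position; "tool_rot": TCP orientation; "wrist_force": force on the tool from outside, world axes, zero at the start; "wrist_torque": the same for the moment, N m; "finger_gap": finger opening in m.
Only numpy, scipy, OpenCV 4.12 (cv2) and the standard library are available. Lean on these libraries where they do the work, as an engineer would, in place of code of your own. Each camera call takes 0.05 s, during which the arm holds its last target.

TASK

Set every sample jar cap-up in its own pocket of the white carrier, push the carrier fully home into the turning frame by its orange handle until the brass catch drops in, and tug it outwards against the catch to make sure that it holds. Then squeeze in the red sprung button at the top of the riser and slide the riser up until the button pops out again at the next hole, one hole (45 mm) up. Only then turn the frame gently right over with the crank, so that the jars stay standing on their caps, let go, and leave the other things on the bench alone.

Things in the scene. Friction and masses are not known exactly. Their poses are not given: they have to be found in the camera images.
- stand: fixed riser stand, yaw varies: purple base plate 150 x 300 x 8 mm, 20 mm steel post at y +148 mm. Origin on the bench under the middle of the turning frame; x away from the robot, y to the post, z up. The frame (46 mm in x, -97 to +105 mm in y; 33 mm above and below its axle; clear top plate) turns about an axle along y, 45 mm above the bench with the riser in its lowest hole
- riser (a joint): height of the riser, m: 0 in the lowest hole (start), 0.045 in the next, 0.090 in the third; 1 mm of play. The closed aluminium sleeve, 40 x 36 mm (stand x, y), slides on the post and carries frame, carrier and jars; spring-balanced: with the button in it takes up to 10 N to move and stays where it is left. The button's pin in a hole locks it both ways
- riser_top (a point): centre of the riser's flat top (black cap), 175 mm above the bench in the lowest hole; x, y, z as the stand
- button (a joint): how far the red button is pressed in, m: 0 out (pin in a hole), 0.009 fully in (pin clear of the post; 3.5 N at first, 7 N fully in). Let go between holes, the pin rides on the post and the button stays in by about 0.007; it springs out when the pin meets a hole, as when the riser's top is then pressed down (up to about 10 N) from just above the hole
- button_face (a point): centre of the face of the red round button, 20 mm across, 22 mm below riser_top on the riser's side facing the stand's +x. It stands out 11 mm at rest, 2 mm pressed in; riser and button measure 51 mm along the stand's x at rest, 42 mm pressed. Fingers from above, one on the button, one on the opposite side, squeeze it in and hold the riser at once
- turn (a joint): angle of the turning frame about its axle, rad: 0 upright (the start, a firm stop), pi turned right over (a stop). It turns so that the handle side comes up, over the top and down on the stand's +x side. Stiff hinge (0.3 Nm): it stays where it is left
- crank_grip (a point): middle of the crank's black, freely spinning round grip, 14 mm thick, 45 mm long, parallel to the stand's y, 136 mm from the frame's middle towards -y and 45 mm from the axle. At turn 0 it is on the stand's -x side; it goes over the top to the +x side at turn pi: at angle t it is x = -45 cos t, z = +45 sin t mm from the axle
- carrier (a joint): how far the carrier is drawn out of the frame, m: 0 fully home, 0.09 to 0.10 at the start; it slides out along the frame's -x (towards the robot), friction 1.5 N. The catch adds about 3 N over the last 25 mm going in. Held by the catch it has about 4 mm of play: a tug brings it to 0.004 and no further
- carrier_mid (a point): middle of the pocket floor of the white carrier, axes as the frame's (z towards the caps). The carrier is 44 x 188 mm with one row of four pockets along y, each 38 x 40 mm inside, walls 24 mm high. When it is home the frame's clear top plate is 53 mm above this floor and keeps the jars in when turned over
- handle (a point): grip point on the carrier's orange handle, an upright post 20 x 14 mm (frame x, y) that stands 27 mm in front of the carrier's white tray; this point is on its middle line, 10 mm below its top
- catch (a joint): how far the brass catch knob at the frame's post end is pushed out, m: 0 is in. It is pushed out up to about 0.008 as the carrier goes in and springs back to 0 as it drops in behind; needs no handling
- pocket0 (a point): centre of the floor of pocket 0 of the carrier (nearest the post)
- pocket1 (a point): centre of the floor of pocket 1 of the carrier (next in the row)
- pocket2 (a point): centre of the floor of pocket 2 of the carrier (next in the row)
- pocket3 (a point): centre of the floor of pocket 3 of the carrier (nearest the crank)
- jar0: amber glass jar with a flush white cap and a paper band, a plain cylinder 32 mm in diameter and 50 mm tall, about 40 to 85 g, bottom-heavy; origin at the centre of its underside, z towards the cap. May be absent
- jar1: amber glass jar with a flush white cap and a paper band, a plain cylinder 32 mm in diameter and 50 mm tall, about 40 to 85 g, bottom-heavy; origin at the centre of its underside, z towards the cap. May be absent
- jar2: amber glass jar with a flush white cap and a paper band, a plain cylinder 32 mm in diameter and 50 mm tall, about 40 to 85 g, bottom-heavy; origin at the centre of its underside, z towards the cap. May be absent
- jar3: amber glass jar with a flush white cap and a paper band, a plain cylinder 32 mm in diameter and 50 mm tall, about 40 to 85 g, bottom-heavy; origin at the centre of its underside, z towards the cap. May be absent
- beaker: bystander: open glass beaker 76 mm wide, 95 mm tall; origin at the centre of its underside
- reagent: bystander: amber bottle 64 mm wide, 150 mm tall; origin at the centre of its underside
There are look-alikes about, which are no part of the job. Leave any green look-alike of the jar1 alone.

How it is judged:
On the way, in this order (a step that is already met when the one before it is completed fails the run):
1. every jar stands cap-up in a pocket of the carrier (x of jar0 in the frame of carrier_mid between -0.012 and 0.012 m and y of jar0 in the frame of carrier_mid between -0.09 and 0.09 m and z of jar0 in the frame of carrier_mid between -0.006 and 0.012 m and angle between each of jar0, jar1, jar2, jar3's own z axis and vertical below 0.2 rad and x of jar1 in the frame of carrier_mid between -0.012 and 0.012 m and y of jar1 in the frame of carrier_mid between -0.09 and 0.09 m and z of jar1 in the frame of carrier_mid between -0.006 and 0.012 m and x of jar2 in the frame of carrier_mid between -0.012 and 0.012 m and y of jar2 in the frame of carrier_mid between -0.09 and 0.09 m and z of jar2 in the frame of carrier_mid between -0.006 and 0.012 m and x of jar3 in the frame of carrier_mid between -0.012 and 0.012 m and y of jar3 in the frame of carrier_mid between -0.09 and 0.09 m and z of jar3 in the frame of carrier_mid between -0.006 and 0.012 m), for 0.3 s.
2. the carrier is pushed fully home (within 2 mm) with the catch in (value of joint carrier below 0.002 m and value of joint catch below 0.003 m), for 0.2 s.
3. the carrier is tugged outwards by 2.8 mm or more, against the catch, which holds (value of joint carrier between 0.0028 and 0.008 m and value of joint catch below 0.003 m), for 0.1 s.
4. the button is squeezed in by 7 mm or more (value of joint button above 0.007 m), for 0.1 s.
5. the riser is 45 mm up (within 4 mm) with the button out again (value of joint riser between 0.041 and 0.049 m and value of joint button below 0.002 m), for 0.3 s.
6. the frame is turned right over, with the jars in it (value of joint turn above 2.95 rad and x of jar0 in the frame of carrier_mid between -0.012 and 0.012 m and y of jar0 in the frame of carrier_mid between -0.09 and 0.09 m and z of jar0 in the frame of carrier_mid between -0.006 and 0.012 m and angle between each of jar0, jar1, jar2, jar3's own z axis and vertical above 2.9 rad and x of jar1 in the frame of carrier_mid between -0.012 and 0.012 m and y of jar1 in the frame of carrier_mid between -0.09 and 0.09 m and z of jar1 in the frame of carrier_mid between -0.006 and 0.012 m and x of jar2 in the frame of carrier_mid between -0.012 and 0.012 m and y of jar2 in the frame of carrier_mid between -0.09 and 0.09 m and z of jar2 in the frame of carrier_mid between -0.006 and 0.012 m and x of jar3 in the frame of carrier_mid between -0.012 and 0.012 m and y of jar3 in the frame of carrier_mid between -0.09 and 0.09 m and z of jar3 in the frame of carrier_mid between -0.006 and 0.012 m), for 0.3 s.
At the end, for the whole second after the job is handed in: The frame is turned right over (within 0.19 rad of the stop), every jar stands on its cap in its pocket (within 0.24 rad of vertical), the carrier is held by its catch (less than 8 mm out), and the riser is in its second hole (45 mm, within 4 mm) with the button out (all of step 5 and all of step 6 and value of joint carrier below 0.008 m and value of joint catch below 0.003 m); the robot touches nothing.
It fails at once if the frame is turned (more than 0.35 rad) while the riser is still below the next hole (value of joint turn above 0.35 rad and value of joint riser below 0.035 m).
It fails at once if the frame is swung over faster than 3.5 rad/s (velocity of joint turn above 3.5 rad/s).
It fails at once if the beaker is moved by more than 30 mm (distance of beaker from where it was at the start of the episode above 0.03 m).
It fails at once if the reagent is moved by more than 30 mm (distance of reagent from where it was at the start of the episode above 0.03 m).
Of jar0, jar1, jar2, jar3 only 2 to 4 are there at a start; the rules pass over those that are not, and their reading is None.
At some moment in a run one of jar0, jar1, jar2, jar3 may be knocked a few centimetres aside while the robot is not near it.
Once in a run the grip may slacken for a moment while it holds something.
It also fails if it takes over 210 s, if anything falls off the work surface, if the arm or the gripper's body presses on something with over 40 N, if the wrist force passes 120 N, or if a joint passes its speed limit or range.

## Working session

There is one attempt and no reset: what is moved stays moved. The work goes in short steps, Python scripts to look and compute and a shell command to move; the robot and the scene stay as the last step left them, time stands still between calls to the robot, and variables do not carry over. Pictures are saved under pics/ and viewed, and the job is handed in when it is done.

```bash
mkdir -p pics; ls; cat > h.py <<'E'
import numpy as np, cv2
from rig import bot, vision, finder
def cam(n):
    im=vision.get_image(n); f=200/np.tan(np.radians(im['vfov'])/2)
    return im,f
def proj(im,P):
    P=np.atleast_2d(P); f=im['color'].shape[0]/2/np.tan(np.radians(im['vfov'])/2)
    c=(im['view']@np.c_[P,np.ones(len(P))].T)[:3]
    return np.c_[f*c[0]/c[2]+im['cx'],f*c[1]/c[2]+im['cy']]
def ray(im,uv):
    f=im['color'].shape[0]/2/np.tan(np.radians(im['vfov'])/2)
    d=np.array([(uv[0]-im['cx'])/f,(uv[1]-im['cy'])/f,1.])
    R=im['view'][:3,:3];t=im['view'][:3,3]
    return -R.T@t,R.T@d
def atz(im,uv,z):
    o,d=ray(im,uv); return o+d*(z-o[2])/d[2]
def tri(a,b):
    (o1,d1),(o2,d2)=a,b
    d1=d1/np.linalg.norm(d1);d2=d2/np.linalg.norm(d2)
    A=np.c_[d1,-d2];s=np.linalg.lstsq(A,o2-o1,rcond=None)[0]
    p,q=o1+s[0]*d1,o2+s[1]*d2
    return (p+q)/2,np.linalg.norm(p-q)
E
python3 - <<'E'
from h import *
np.set_printoptions(precision=4,suppress=True)
print(bot.get_state())
for n in ['side','top']:
    im,f=cam(n); cv2.imwrite(f'pics/{n}0.png',im['color']); print(n,f,im['cx'],im['cy'],im['view'],ray(im,(320,200)))
    for t in ['stand','riser_top','button_face','crank_grip','carrier_mid','handle','pocket0','pocket1','pocket2','pocket3','jar0','beaker','reagent']:
        print(t,[(np.round(r['uv'],1).tolist(),round(r['score'],2)) for r in finder.place_of(n,t)][:7])
E
```

```text
pics
{'clock': 0.0, 'q': array([ 1.0539,  0.2458,  1.559 ,  0.    ,  1.3387, -0.1741]), 'joint_velocities': array([-0.0003, -0.001 , -0.0007, -0.0007, -0.0004, -0.    ]), 'tau': array([  0.0012, -42.9531, -32.6118,  -0.0001,   0.0055,  -0.    ]), 'position': array([0.2182, 0.6117, 0.2412]), 'tool_rot': array([[ 0.3362, -0.001 , -0.9418],
       [ 0.9418, -0.0016,  0.3362],
       [-0.0019, -1.    ,  0.0004]]), 'wrist_force': array([ 0.2022, -0.5315, -0.5705]), 'wrist_torque': array([0.0056, 0.0379, 0.0231]), 'finger_gap': 0.08540902473814953}
side 516.6194566131051 317.19621811506977 192.96014441919817 [[ 0.9996 -0.0257 -0.0116 -0.5191]
 [-0.0264 -0.7087 -0.705   0.117 ]
 [ 0.0099  0.705  -0.7091  1.2842]
 [ 0.      0.      0.      1.    ]] (array([ 0.5094, -0.8358,  0.9871]), array([ 0.0149,  0.6952, -0.7188]))
stand [([349.9, 219.4], 0.61)]
riser_top [([355.3, 129.2], 0.72)]
button_face [([366.0, 139.0], 0.42)]
crank_grip []
carrier_mid [([313.9, 210.8], 0.84), ([300.4, 133.8], 0.38)]
handle [([287.2, 201.7], 0.62)]
pocket0 [([312.2, 217.3], 0.88), ([313.2, 206.1], 0.82), ([310.4, 
[... 904 characters left out ...]
.1, 160.3], 0.68)]
handle [([305.3, 235.1], 0.82)]
pocket0 [([313.2, 211.1], 0.8), ([294.3, 212.0], 0.78), ([327.7, 213.6], 0.72), ([282.4, 210.8], 0.7)]
pocket1 [([313.2, 211.1], 0.8), ([294.3, 212.0], 0.78), ([327.7, 213.6], 0.72), ([282.4, 210.8], 0.7)]
pocket2 [([313.2, 211.1], 0.8), ([294.3, 212.0], 0.78), ([327.7, 213.6], 0.72), ([282.4, 210.8], 0.7)]
pocket3 [([313.2, 211.1], 0.8), ([294.3, 212.0], 0.78), ([327.7, 213.6], 0.72), ([282.4, 210.8], 0.7)]
jar0 [([458.8, 241.9], 0.74), ([453.0, 216.6], 0.7), ([423.0, 243.3], 0.64), ([435.0, 172.8], 0.62), ([422.6, 214.3], 0.51)]
beaker [([189.3, 224.1], 0.78), ([455.9, 242.6], 0.64), ([451.5, 215.9], 0.15)]
reagent [([181.3, 162.7], 0.61)]
```

View pictures.

View pics/side0.png

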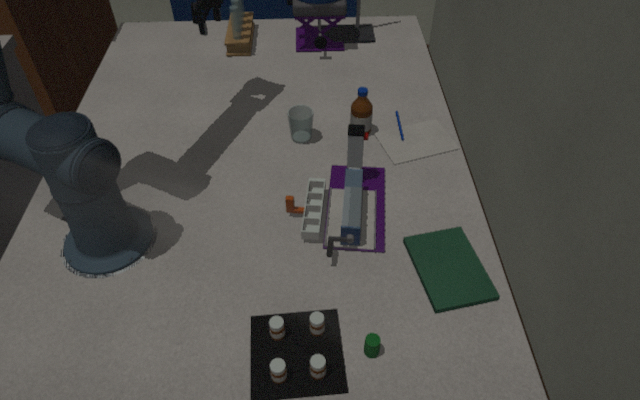

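View pics/top0.png

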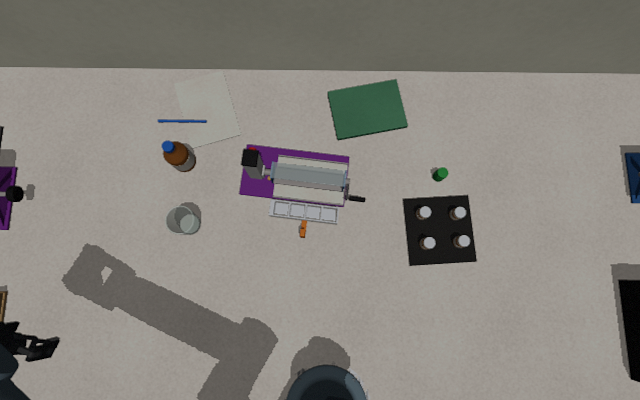

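```bash
cat > geo.py <<'E'
from h import *
np.set_printoptions(precision=4,suppress=True)
I={n:cam(n)[0] for n in ['side','top']}
def best(t,k=0):
    o={}
    for n in I:
        r=finder.place_of(n,t); o[n]=[x['uv'] for x in r]
    return o
E
python3 - <<'E'
from geo import *
for t in ['riser_top','carrier_mid','handle','stand']:
    o=best(t); 
    if o['side'] and o['top']: print(t,tri(ray(I['side'],o['side'][0]),ray(I['top'],o['top'][0])))
for n in I:
  for x in best('jar0')[n]: print(n,np.round(x,1),atz(I[n],x,0.004))
  for t in ['pocket0']:
    for x in best(t)[n]: print(n,t,np.round(x,1),atz(I[n],x,0.02))
c=I['top']['color'][130:250,230:480]; cv2.imwrite('pics/t1.png',cv2.resize(c,None,fx=3.2,fy=3.2,interpolation=3))
c=I['side']['color'][110:270,270:420]; cv2.imwrite('pics/s1.png',cv2.resize(c,None,fx=3.7,fy=3.7,interpolation=3))
c=I['side']['color'][300:400,240:390]; cv2.imwrite('pics/s2.png',cv2.resize(c,None,fx=4,fy=4,interpolation=3))
E
```

```text
riser_top (array([0.6223, 0.1916, 0.1752]), np.float64(0.013295392823498377))
carrier_mid (array([0.5123, 0.0468, 0.0298]), np.float64(0.005191796585537429))
handle (array([0.4537, 0.0661, 0.0648]), np.float64(0.007221272147199069))
stand (array([0.6086, 0.0476, 0.0038]), np.float64(0.00903342807670723))
side [319.8 372. ] [ 0.5153 -0.3623  0.004 ]
side [279.8 377.1] [ 0.4357 -0.3704  0.004 ]
side [316.7 328.8] [ 0.5115 -0.2657  0.004 ]
side [370.7 351.2] [ 0.6211 -0.3207  0.004 ]
side [312.6 212.9] [0.5093 0.0694 0.004 ]
side pocket0 [308.6 232.4] [ 0.4982 -0.0099  0.02  ]
side pocket0 [319.2 192.8] [0.5281 0.1261 0.02  ]
side pocket0 [314.  216.9] [0.5126 0.0408 0.02  ]
side pocket0 [313.4 205.1] [0.5119 0.0819 0.02  ]
top [455.1 240.3] [ 0.4381 -0.3621  0.004 ]
top [421.9 211. ] [ 0.5205 -0.2724  0.004 ]
top [437.9 174.8] [ 0.6261 -0.3233  0.004 ]
top [452.4 216.7] [ 0.5047 -0.3583  0.004 ]
top [425.4 240.4] [ 0.4375 -0.2787  0.004 ]
top pocket0 [327.6 216.2] [ 0.5022 -0.0049  0.02  ]
top pocket0 [314.5 212. ] [0.5138 0.0315 0.02  ]
top pocket0 [294.9 209.3] [0.5211 0.0859 0.02  ]
top pocket0 [285.1 211.4] [0.5151 0.113  0.02  ]
```

View pics/t1.png

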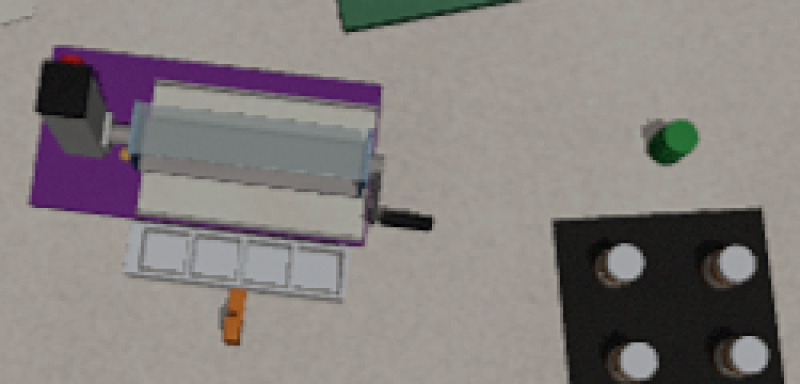

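View pics/s1.png

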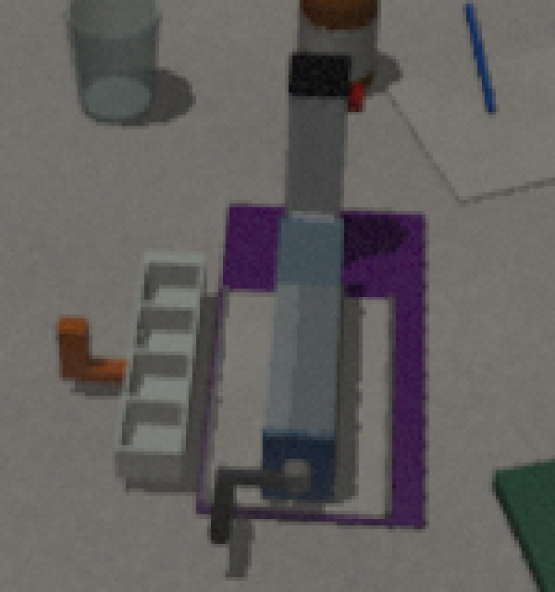

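View pics/s2.png

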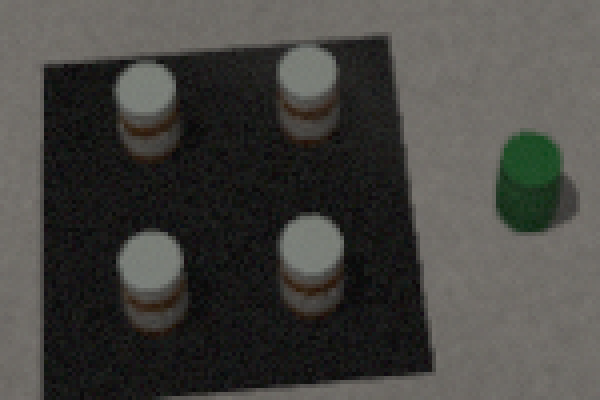

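```bash
python3 - <<'E'
from geo import *
for n in I:
    hsv=cv2.cvtColor(I[n]['color'],cv2.COLOR_BGR2HSV)
    m=((hsv[...,0]>135)&(hsv[...,0]<160)&(hsv[...,1]>120)).astype(np.uint8)
    x0,x1,y0,y1=(230,360,130,215) if n=='top' else (310,400,155,260)
    mm=np.zeros_like(m);mm[y0:y1,x0:x1]=m[y0:y1,x0:x1]
    pts=np.argwhere(mm)[:,::-1]
    W=np.array([atz(I[n],p,0.008)[:2] for p in pts],np.float32)
    r=cv2.minAreaRect(W*1000); print(n,len(pts),r); print(cv2.boxPoints(r))
    g=cv2.cvtColor(I[n]['color'],cv2.COLOR_BGR2GRAY)
    # caps
    x0,x1,y0,y1=(400,478,192,268) if n=='top' else (255,340,312,395)
    w=np.zeros_like(m);w[y0:y1,x0:x1]=((hsv[...,1]<40)&(g>110))[y0:y1,x0:x1]
    k,l,st,ce=cv2.connectedComponentsWithStats(w)
    for i in range(1,k):
        if st[i,4]>30: print(n,'cap',st[i],ce[i],atz(I[n],ce[i],0.052))
    # handle
    o=((hsv[...,0]>3)&(hsv[...,0]<18)&(hsv[...,1]>150)).astype(np.uint8)
    k,l,st,ce=cv2.connectedComponentsWithStats(o)
    for i in range(1,k):
        if st[i,4]>30: print(n,'orange',st[i],ce[i])
    for nm in ['stand','handle','crank_grip','riser_top','carrier']:
        print(nm,[(np.round(r['extent'],1).tolist(),round(r['score'],2)) for r in finder.recognise(n,nm)][:3])
E
```

```text
side 1203 ((624.1314086914062, 89.47315216064453), (299.90185546875, 145.99493408203125), 85.00870513916016)
[[538.3644 -53.5581]
 [683.8057 -66.2603]
 [709.8984 232.5044]
 [564.4572 245.2066]]
side cap [310 312  14  12 130] [316.3538 317.4769] [ 0.5114 -0.2675  0.052 ]
side cap [270 316  13  12 129] [275.9535 321.6667] [ 0.4284 -0.2745  0.052 ]
side cap [311 355  15  13 154] [317.3701 360.8961] [ 0.511  -0.3628  0.052 ]
side cap [270 359  15  13 160] [277.125  364.9125] [ 0.4335 -0.3686  0.052 ]
side orange [ 0 10 15 17 53] [ 4.9434 19.566 ]
side orange [ 0 26 25 19 91] [13.1099 33.3077]
side orange [ 25  67  15  22 103] [32.301  77.6699]
side orange [39 95 12 20 60] [ 43.8667 105.0167]
side orange [352  97  20  21 280] [361.1179 107.6714]
side orange [286 196  18  17 117] [292.1795 204.3333]
stand [([337.4, 191.3, 104.1, 130.6], 0.95)]
handle [([306.4, 208.4, 38.3, 65.0], 0.85), ([278.9, 372.2, 20.3, 22.7], 0.71)]
crank_grip [([333.2, 245.9, 11.0, 20.6], 0.62)]
riser_top [([326.4, 190.4, 82.5, 130.9], 0.76), ([304.1, 207.9, 41.4, 60.3], 0.24)]
carrier [([306.0, 208.9, 39.3, 59.8], 
[... 325 characters left out ...]
 [420 206  11  12 102] [425.     211.3922] [ 0.5121 -0.2676  0.052 ]
top cap [455 207  11  11  99] [459.8586 211.8283] [ 0.5114 -0.3625  0.052 ]
top cap [459 235  11  12 106] [463.8868 240.3208] [ 0.4343 -0.3687  0.052 ]
top cap [424 237  12  12 104] [429.0865 242.25  ] [ 0.4288 -0.2748  0.052 ]
top orange [164 142  25  24 354] [177.1695 154.6893]
top orange [300 221   7  17  80] [302.8125 229.1625]
stand [([297.9, 188.9, 125.3, 95.3], 0.7), ([306.1, 219.3, 67.9, 38.6], 0.7)]
handle [([305.3, 216.4, 71.0, 36.1], 0.75), ([356.9, 198.1, 16.8, 8.0], 0.28)]
crank_grip [([458.2, 214.6, 16.3, 12.1], 0.43)]
riser_top [([303.7, 194.2, 122.8, 88.0], 0.83)]
carrier [([304.6, 217.7, 72.9, 41.8], 0.71)]
```

```bash
cat > ov.py <<'E'
from geo import *
def pose(x,y,yaw): 
    c,s=np.cos(yaw),np.sin(yaw); return np.array([[c,-s,0],[s,c,0],[0,0,1]]),np.array([x,y,0])
def boxl(x0,x1,y0,y1,z0,z1):
    v=[(x,y,z) for x in(x0,x1) for y in(y0,y1) for z in(z0,z1)]
    return [(np.array(v[i])/1000,np.array(v[j])/1000) for i in range(8) for j in range(i+1,8) if bin(i^j).count('1')==1]
def draw(n,R,t,L,crop,k,fn):
    x0,x1,y0,y1=crop
    im=cv2.resize(I[n]['color'][y0:y1,x0:x1],None,fx=k,fy=k,interpolation=3)
    im=cv2.convertScaleAbs(im,alpha=1.4)
    for (a,b),col in L:
        p=(proj(I[n],[R@a+t,R@b+t])-[x0,y0]+.5)*k
        cv2.line(im,tuple(map(int,p[0])),tuple(map(int,p[1])),col,1,cv2.LINE_AA)
    cv2.imwrite(fn,im)
def model(car,riser=0,plate=(-132,168)):
    L=[(l,(0,255,255)) for l in boxl(-75,75,*plate,0,8)]
    L+=[(l,(0,255,0)) for l in boxl(-20,20,130,166,160+riser,175+riser)]
    L+=[(l,(255,255,0)) for l in boxl(-23,23,-97,105,12+riser,78+riser)]
    L+=[(l,(0,0,255)) for l in boxl(-22-car,22-car,-94,94,20+riser,44+riser)]
    L+=[(l,(255,0,255)) for l in boxl(-52-car,-52-car,-7,7,20,75)]
    L+=[(l,(255,255,255)) for l in boxl(-52,-38,-158.5,-113.5,38+riser,52+riser)]
    return L
E
python3 - <<'E'
from ov import *
a=atz(I['top'],(250.7,157.5),.175);print(a)
yaw=-np.radians(5.9); R,_=pose(0,0,yaw)
t=a-R@[0,.148,.175];print(t)
print('plate ctr', R.T@(np.array([.623,.0893,0])-t))
t[2]=0
draw('top',R,t,model(95),(225,375,130,250),5,'pics/o1.png')
draw('side',R,t,model(95),(270,410,110,270),3.7,'pics/o2.png')
E
```

```text
[0.6243 0.1889 0.175 ]
[0.6091 0.0417 0.    ]
plate ctr [ 0.0089  0.0488 -0.    ]
```

View pics/o1.png

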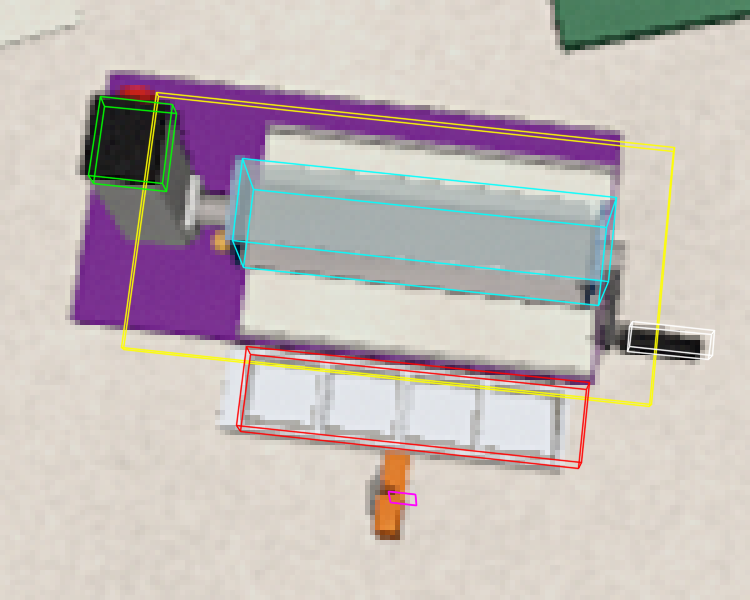

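View pics/o2.png

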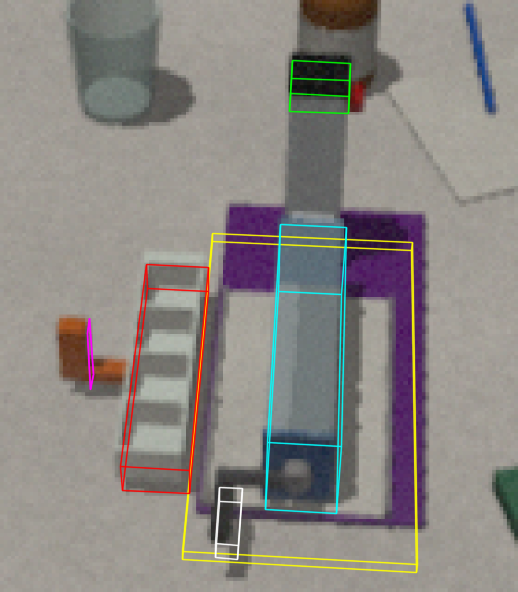

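```bash
cat > fit.py <<'E'
from ov import *
from scipy.optimize import least_squares
T=lambda x,y:('top',(x/5+225-.5,y/5+130-.5))
S=lambda x,y:('side',(x/3.7+270-.5,y/3.7+110-.5))
# p: x,y,yaw,platex,platey,car,caryoff,carz(top of walls)
def mp(p):
    x,y,yaw,px,py,car,cy,cz,fr=p
    O=[]
    pl=lambda a,b:(px+a*75,py+b*150,8)
    O+=[(T(110,70),pl(1,1)),(T(622,132),pl(1,-1)),(T(70,320),pl(-1,1)),(T(595,383),pl(-1,-1))]
    O+=[(S(229,204),pl(-1,1)),(S(425,213),pl(1,1)),(S(198,513),pl(-1,-1)),(S(425,526),pl(1,-1))]
    rt=lambda a,b:(a*20,148+b*18,175)
    O+=[(T(91,96),rt(1,1)),(T(168,103),rt(1,-1)),(T(82,176),rt(-1,1)),(T(160,184),rt(-1,-1))]
    O+=[(S(291,54),rt(-1,1)),(S(350,56),rt(1,1))]
    f=lambda a,b,z:(a*23,105 if b>0 else -97,z)
    O+=[(T(241,157),f(1,1,78)),(T(617,197),f(1,-1,78))]
    O+=[(S(279,218),f(-1,1,78)),(S(343,220),f(1,1,78)),(S(265,432),f(-1,-1,78)),(S(338,434),f(1,-1,78))]
    c=lambda a,b,z:(a*22-car,b*94+cy,z)
    O+=[(T(235,345),c(1,1,cz)),(T(220,425),c(-1,1,cz)),(T(565,390),c(1,-1,cz)),(T(560,468),c(-1,-1,cz))]
    O+=[(S(146,251),c(-1,1,cz)),(S(206,254),c(1,1,cz)),(S(116,455),c(-1,-1,cz)),(S(184,457),c(1,-1,cz))]
    g=lambda y,z:(-45,y,z)
    O+=[(T(628,335),(-45,-113.5,45)),(T(705,347),(-45,-158.5,45))]
    return O
def res(p,full=False):
    R,t=pose(p[0]/1000,p[1]/1000,p[2]); r=[]
    for (n,uv),m in mp(p):
        r.append(proj(I[n],[R@(np.array(m)/1000)+t])[0]-uv)
    r=np.array(r); return r if full else r.ravel()
E
python3 - <<'E'
from fit import *
s=least_squares(res,[609,45,-.1,0,20,95,0,44,0],loss='soft_l1',f_scale=1,diff_step=1e-5)
print(s.x); r=res(s.x,True); print(np.c_[r])
np.save('fit.npy',s.x)
p=s.x;R,t=pose(p[0]/1000,p[1]/1000,p[2])
L=[x for x in model(p[5])]
draw('top',R,t,L,(225,375,130,250),5,'pics/o3.png')
draw('side',R,t,L,(270,410,110,270),3.7,'pics/o4.png')
E
```

```text
[608.2157  45.4617  -0.1113   9.7944  45.9333  96.6372   5.4909  45.6014
   0.    ]
[[-0.817   0.0456]
 [ 0.1004 -0.4962]
 [-0.5536  0.7237]
 [ 0.1814  0.3235]
 [-0.2501  0.3706]
 [ 0.1838  0.5497]
 [-0.1434 -0.0237]
 [ 0.927   0.2087]
 [ 0.3941 -0.0082]
 [-0.426   0.2661]
 [-0.215  -0.3135]
 [-1.1298 -0.2243]
 [ 0.4166  0.9097]
 [ 0.2127  1.0537]
 [-0.9286  0.2131]
 [-1.4305  0.7993]
 [ 0.3225  0.778 ]
 [ 0.7722  1.1135]
 [-0.0208  1.6199]
 [ 0.0868  2.2136]
 [-1.3778  0.5134]
 [-0.5691  0.4149]
 [ 1.2294 -0.5698]
 [ 0.5291 -0.1984]
 [-0.2792  0.506 ]
 [ 0.0784  0.5365]
 [ 0.197  -0.6614]
 [ 0.1473 -0.1387]
 [-1.1742  0.8878]
 [-0.2195  0.3729]]
```

View pics/o3.png

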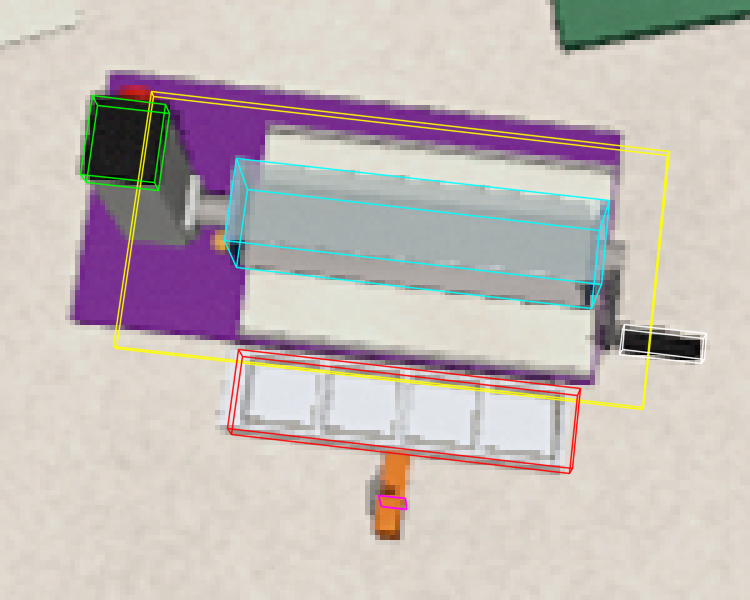

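View pics/o4.png

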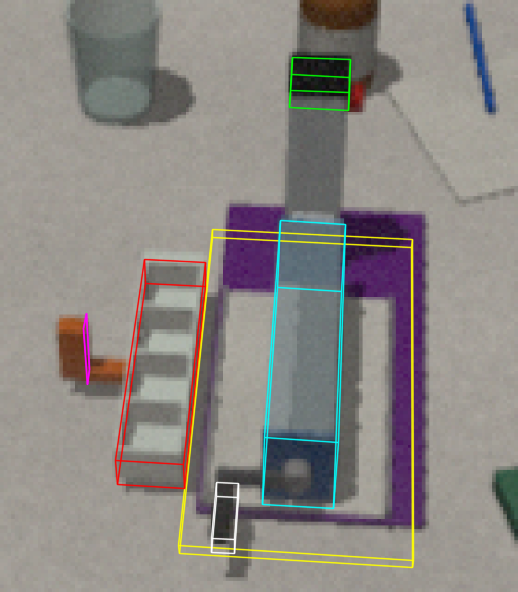

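```bash
python3 - <<'E'
from h import *
np.set_printoptions(precision=4,suppress=True)
from collections import defaultdict
D=defaultdict(list)
IM={}
for k in range(6):
  for n in ['side','top']:
    im,f=cam(n); IM[n]=im
    for t in ['pocket0','handle','carrier_mid','riser_top','stand','crank_grip','button_face']:
      for r in finder.place_of(n,t):
        D[n,t].append([*r['uv'],r['score']])
for k,v in D.items():
    v=np.array(v); v=v[np.argsort(v[:,0] if k[0]=='top' else v[:,1])]
    # cluster
    cl=[];ax=0 if k[0]=='top' else 1
    for r in v:
        if cl and abs(r[ax]-np.mean([c[ax] for c in cl[-1]]))<6: cl[-1].append(r)
        else: cl.append([r])
    for c in cl:
        c=np.array(c)
        if len(c)>1: print(k,len(c),c.mean(0),c.std(0)[:2])
E
python3 -c "
from h import *
im,_=cam('top')
cv2.imwrite('pics/c1.png',cv2.convertScaleAbs(cv2.resize(im['color'][190:245,262:345],None,fx=9,fy=9,interpolation=cv2.INTER_CUBIC),alpha=1.5))
im,_=cam('side')
cv2.imwrite('pics/c2.png',cv2.convertScaleAbs(cv2.resize(im['color'][172:250,280:335],None,fx=7.5,fy=7.5,interpolation=cv2.INTER_CUBIC),alpha=1.6))
"
```

```text
('side', 'pocket0') 6 [318.6  194.7    0.85] [1.2477 1.257 ]
('side', 'pocket0') 6 [314.65   206.5167   0.7017] [0.6801 1.2075]
('side', 'pocket0') 6 [312.5833 216.8667   0.835 ] [0.9788 1.9821]
('side', 'pocket0') 5 [308.96 232.64   0.73] [0.8616 2.1574]
('side', 'handle') 6 [288.9833 200.6167   0.7733] [0.7198 1.9659]
('side', 'carrier_mid') 2 [362.3  133.5    0.39] [3.4 2. ]
('side', 'carrier_mid') 6 [312.2333 211.       0.775 ] [0.5528 2.2913]
('side', 'riser_top') 6 [356.1167 129.75     0.74  ] [0.729 2.095]
('side', 'stand') 6 [350.6833 219.65     0.6667] [1.1187 1.5327]
('side', 'crank_grip') 2 [363.65  134.85    0.395] [3.65 1.75]
('side', 'crank_grip') 5 [330.14  248.02    0.472] [0.9308 1.3363]
('side', 'button_face') 8 [357.1875 136.45     0.395 ] [20.9125  2.9206]
('top', 'pocket0') 2 [184.35 161.05   0.4 ] [1.95 0.25]
('top', 'pocket0') 6 [282.2833 209.95     0.7633] [1.3409 1.4785]
('top', 'pocket0') 5 [296.32  210.88    0.796] [0.773  1.1268]
('top', 'pocket0') 6 [313.3    211.4333   0.7833] [0.7874 1.3212]
('top', 'pocket0') 6 [329.3    215.3      0.7583] [2.0897 1.3478]
('top', 'handle') 2 [284.2  211.8    0.52] [0.2 0.3]
('top', 'handle') 6 [302.5833 233.1667   0.8533] [1.2294 1.9551]
('top', 'carrier_mid') 7 [307.     215.1      0.7057] [1.681  6.9685]
('top', 'riser_top') 6 [249.55   158.1833   0.7567] [1.0951 1.881 ]
('top', 'stand') 6 [309.2333 178.5833   0.6933] [1.931  0.9957]
('top', 'crank_grip') 6 [358.8333 196.5      0.5783] [0.725  1.0504]
```

View pics/c1.png

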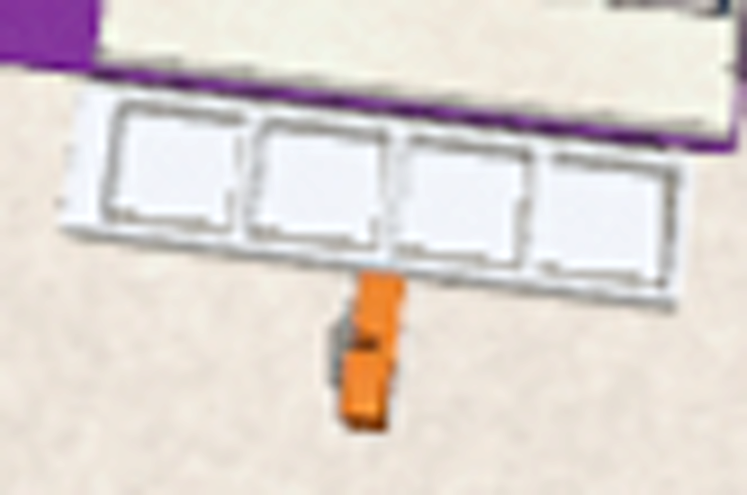

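View pics/c2.png

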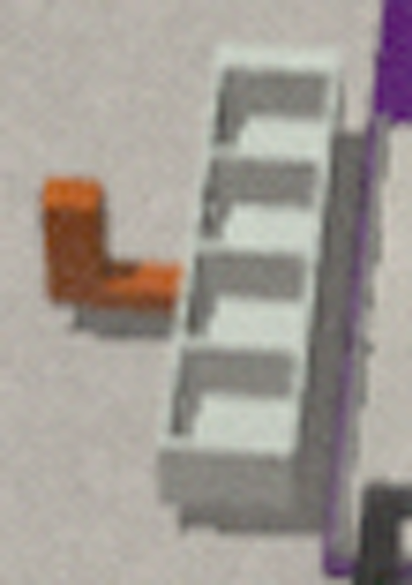

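```bash
cat > fitc.py <<'E'
from ov import *
from scipy.optimize import least_squares
T=lambda x,y:('top',(x/9+262-.5,y/9+190-.5))
S=lambda x,y:('side',(x/7.5+280-.5,y/7.5+172-.5))
def mp(p):
    z=p[3]; O=[]
    O+=[(T(113,103),(19,83,z)),(T(100,218),(-19,83,z)),(T(680,170),(19,-83,z)),(T(666,287),(-19,-83,z)),
        (T(243,118),(19,43,z)),(T(258,122),(19,41,z)),(T(389,135),(19,1,z)),(T(408,138),(19,-1,z)),(T(531,152),(19,-41,z)),
        (S(228,68),(-19,83,z)),(S(332,68),(19,83,z)),(S(172,440),(-19,-83,z)),(S(293,448),(19,-83,z)),
        (S(218,47),(-22,p[4],z)),(S(342,49),(22,p[4],z)),(S(158,450),(-22,-85,z)),(S(298,452),(22,-85,z)),(T(60,228),(-22,p[4],z))]
    return O
def res(p,full=False):
    R,t=pose(p[0]/1000,p[1]/1000,p[2])
    r=np.array([proj(I[n],[R@(np.array(m)/1000)+t])[0]-uv for (n,uv),m in mp(p)])
    return r if full else r.ravel()
E
python3 - <<'E'
from fitc import *
s=least_squares(res,[512,46,-.1,44,100],loss='soft_l1',f_scale=.7,diff_step=1e-5)
print(s.x,res(s.x,True))
p=s.x;R,t=pose(p[0]/1000,p[1]/1000,p[2])
for y in [63,21,-21,-63,0]: print(y,R@[0,y/1000,p[3]/1000-.024]+t)
h=tri(ray(I['side'],(71/7.5+280-.5,185/7.5+172-.5)),ray(I['top'],(365/9+261.5,388/9+189.5)))
print('handle top',h,R.T@(h[0]-t))
E
```

```text
[511.9338  58.2496  -0.1142  44.9847  98.1016] [[ 1.2287 -0.1184]
 [ 0.7748  0.8307]
 [-1.211  -0.4017]
 [-1.1799  0.3804]
 [ 1.3684 -0.0605]
 [ 0.4311 -0.4187]
 [ 0.4654 -0.1379]
 [-0.916  -0.385 ]
 [ 0.0131 -0.2146]
 [-0.7     1.2693]
 [-0.1551  2.037 ]
 [-0.088  -0.5288]
 [-0.47   -0.6522]
 [ 0.0724  0.0649]
 [ 0.098   0.6713]
 [ 0.4462 -1.306 ]
 [ 0.0384 -0.4776]
 [-0.4729  0.1542]]
63 [0.5191 0.1208 0.021 ]
21 [0.5143 0.0791 0.021 ]
-21 [0.5095 0.0374 0.021 ]
-63 [ 0.5048 -0.0043  0.021 ]
0 [0.5119 0.0582 0.021 ]
handle top (array([0.4514, 0.0643, 0.0731]), np.float64(0.0006386015631633118)) [-0.0608 -0.0009  0.0731]
```

```bash
sed -i 's/83,z/86,z/g; s/43,z/42,z/; s/(19,41,z)/(19,46,z)/; s/(19,1,z)/(19,2,z)/; s/(19,-1,z)/(19,-2,z)/; s/(19,-41,z)/(19,-42,z)/; s/-85,z/-88,z/g; s/(19,42,z)/(19,46,z)/; ' fitc.py; sed -i 's/T(258,122),(19,46,z)/T(258,122),(19,42,z)/' fitc.py; grep -n "T(" fitc.py
cat >> fitc.py <<'E'
PF=[('side',318.6,194.7,66),('side',314.65,206.5,22),('side',312.6,216.9,-22),('side',309,232.6,-66),('top',282.3,210,66),('top',296.3,210.9,22),('top',313.3,211.4,-22),('top',329.3,215.3,-66)]
E
python3 - <<'E'
from fitc import *
s=least_squares(res,[512,46,-.1,44,100],loss='soft_l1',f_scale=.7,diff_step=1e-5)
print(s.x,res(s.x,True))
p=s.x;R,t=pose(p[0]/1000,p[1]/1000,p[2]);np.save('car.npy',p)
for y in [66,22,-22,-66,0]: print(y,R@[0,y/1000,p[3]/1000-.024]+t)
for n,u,v,y in PF: print(n,proj(I[n],[R@[0,y/1000,.021]+t])[0]-[u,v])
h=tri(ray(I['side'],(71/7.5+280-.5,185/7.5+172-.5)),ray(I['top'],(365/9+261.5,388/9+189.5)))
print('handle top',h,R.T@(h[0]-t))
f=np.load('fit.npy');Rs,ts=pose(f[0]/1e3,f[1]/1e3,f[2]);print('carrier in stand',Rs.T@(t-ts))
E
```

```text
7:    O+=[(T(113,103),(19,86,z)),(T(100,218),(-19,86,z)),(T(680,170),(19,-86,z)),(T(666,287),(-19,-86,z)),
8:        (T(243,118),(19,46,z)),(T(258,122),(19,42,z)),(T(389,135),(19,2,z)),(T(408,138),(19,-2,z)),(T(531,152),(19,-42,z)),
10:        (S(218,47),(-22,p[4],z)),(S(342,49),(22,p[4],z)),(S(158,450),(-22,-88,z)),(S(298,452),(22,-88,z)),(T(60,228),(-22,p[4],z))]
[511.8959  58.1712  -0.1127  46.5387  97.3172] [[ 0.0963 -0.2916]
 [-0.3476  0.678 ]
 [-0.0562 -0.3936]
 [-0.0003  0.4101]
 [ 0.2588 -0.2518]
 [ 0.0531 -0.5255]
 [ 0.1103 -0.2628]
 [-0.5392 -0.4253]
 [ 0.4127 -0.273 ]
 [-0.6612  0.0802]
 [-0.1246  0.8309]
 [-0.2109  0.0309]
 [-0.5492 -0.1058]
 [-0.0378 -0.1317]
 [ 0.0102  0.4592]
 [ 0.3207 -0.7428]
 [-0.0365  0.0701]
 [-0.2125  0.1728]]
66 [0.5193 0.1238 0.0225]
22 [0.5144 0.08   0.0225]
-22 [0.5094 0.0363 0.0225]
-66 [ 0.5045 -0.0074  0.0225]
0 [0.5119 0.0582 0.0225]
side [-2.7116 -1.4454]
side [-0.2774 -1.1588]
side [0.1848 1.1018]
side [ 2.1198 -1.3215]
top [-1.0745 -0.1913]
top [0.6853 0.7516]
top [-0.5487  2.0951]
top [-0.7765  0.0394]
handle top (array([0.4514, 0.0643, 0.0731]), np.float64(0.0006386015631633118)) [-0.0608 -0.0007  0.0731]
carrier in stand [-0.0971  0.0019  0.    ]
```

```bash
cat > d.py <<'E'
import sys,numpy as np
from rig import bot
from scipy.spatial.transform import Rotation as Ro
np.set_printoptions(precision=4,suppress=True)
YAW=-0.112
def Rt(yaw): 
    c,s=np.cos(yaw),np.sin(yaw); return np.array([[c,0,-s],[s,0,c],[0,-1,0]])
def to(x,y,z,yaw=YAW):
    s=bot.get_state(); R=s['tool_rot']; 
    print('clk',round(s['clock'],2),'gap',round(s['finger_gap'],4),'pos',s['position'],'F',s['wrist_force'],'q',s['q'])
    print('  shift in current axes mm',np.round(R.T@(np.array([x,y,z])-s['position'])*1000,1),'in final axes',np.round(Rt(yaw).T@(np.array([x,y,z])-s['position'])*1000,1),'rotvec',np.round(Ro.from_matrix(R.T@Rt(yaw)).as_rotvec(),4))
def st(x,y,z): # stand mm -> world
    R=Rt(YAW); c,s=np.cos(YAW),np.sin(YAW)
    return np.array([.6083+(c*x-s*y)/1e3,.0465+(s*x+c*y)/1e3,z/1e3])
if __name__=='__main__': 
    a=[float(v) for v in sys.argv[1:]]; to(*a)
E
python3 d.py 0.4286 -0.2746 0.12
```

```text
clk 8.2 gap 0.0856 pos [0.2185 0.6122 0.2423] F [-0.322  -0.2237 -0.9052] q [ 1.0539  0.2451  1.5578 -0.      1.3387 -0.1741]
  shift in current axes mm [-764.6  122.3 -496. ] in final axes [ 307.9  122.3 -857.7] rotvec [0.   1.34 0.  ]
```

```bash
python3 -m jog '[[0.4,0,0,0,0,0.149,0],[0.4,0,0,0,0,0.149,0],[0.4,0,0,0,0,0.149,0],[0.4,0,0,0,0,0.149,0],[0.4,0,0,0,0,0.149,0],[0.4,0,0,0,0,0.149,0],[0.4,0,0,0,0,0.149,0],[0.4,0,0,0,0,0.149,0],[0.4,0,0,0,0,0.145,0]]'; python3 d.py 0.4286 -0.2746 0.12
```

```text
clock: 9.1
position: [0.2185, 0.6122, 0.2423]
tool_rot: [[0.993, -0.0, 0.115], [-0.115, -0.0, 0.993], [0.0, -1.0, -0.0]]
wrist_force: [-0.3, 0.6, -0.5]
finger_gap: 0.0598
clk 9.1 gap 0.0598 pos [0.2185 0.6122 0.2423] F [-0.3043  0.5862 -0.5216] q [ 1.0539  0.2451  1.5579 -0.      1.3387  1.169 ]
  shift in current axes mm [ 310.5  122.3 -856.8] in final axes [ 307.9  122.3 -857.7] rotvec [ 0.    -0.003  0.   ]
```

```bash
python3 -m jog '[[0.4,30,0,-38,0,0,0],[0.4,30,0,-38,0,0,0],[0.4,30,0,-38,0,0,0],[0.4,30,0,-38,0,0,0],[0.4,30,0,-38,0,0,0],[0.4,30,0,-38,0,0,0],[0.4,30,0,-38,0,0,0],[0.4,30,0,-38,0,0,0],[0.4,6,0,-46,0,0,0],[0.4,6,0,-46,0,0,0],[0.4,6,0,-46,0,0,0],[0.4,6,0,-46,0,0,0],[0.4,6,5,-46,0,0,0],[0.4,6,10,-46,0,0,0],[0.4,6,15,-46,0,0,0],[0.4,6,15,-46,0,0,0],[0.4,6,15,-46,0,0,0],[0.4,6,15,-46,0,0,0],[0.4,6,15,-46,0,0,0],[0.4,4,15,-47,0,-0.003,0]]'; python3 d.py 0.4286 -0.2746 0.042
```

```text
clock: 11.1
position: [0.4333, -0.2756, 0.137]
tool_rot: [[0.994, 0.001, 0.106], [-0.106, -0.001, 0.994], [0.001, -1.0, -0.0]]
wrist_force: [0.9, 0.3, 0.2]
finger_gap: 0.0598
clk 11.1 gap 0.0598 pos [ 0.4333 -0.2756  0.137 ] F [0.9261 0.2686 0.2004] q [-0.7876  0.0499  1.9824  0.0002  1.1083 -0.6815]
  shift in current axes mm [-4.9 95.   0.5] in final axes [-4.8 95.   0.4] rotvec [0.0005 0.0057 0.0009]
```

```bash
python3 -m jog '[[0.4,-4,40,0,0,0.005,0],[0.4,0,0,0,0,0,0]]'; python3 d.py 0.4286 -0.2746 0.041; python3 - <<'E'
from h import *
im,_=cam('side');cv2.imwrite('pics/j0.png',cv2.resize(im['color'][260:400,200:400],None,fx=4,fy=4,interpolation=2))
E
```

```text
clock: 11.3
position: [0.4262, -0.2715, 0.0926]
tool_rot: [[0.994, -0.007, 0.113], [-0.113, 0.007, 0.994], [-0.008, -1.0, 0.007]]
wrist_force: [-0.2, 0.9, -0.5]
finger_gap: 0.06
clk 11.3 gap 0.06 pos [ 0.4262 -0.2715  0.0926] F [-0.2299  0.8769 -0.5021] q [-0.792   0.1093  2.0143  0.      1.0285 -0.6784]
  shift in current axes mm [ 3.2 51.6 -3.2] in final axes [ 2.8 51.6 -2.8] rotvec [-0.0066 -0.0016 -0.0081]
```

View pics/j0.png

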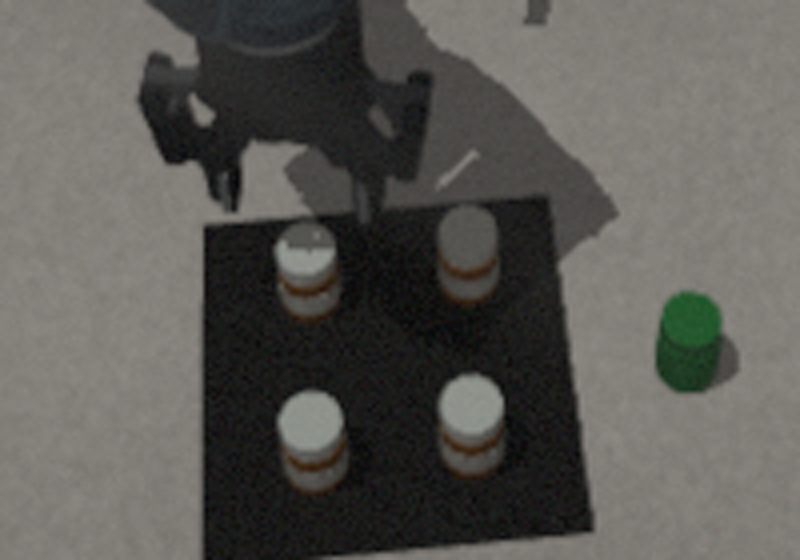

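```bash
python3 -m jog '[[0.4,2,20,-2,0,0,0],[0.4,0,0,0,0,0,0],[0.4,0,0,0,0,0,0]]'; python3 d.py 0.4286 -0.2746 0.040
```

```text
clock: 11.65
position: [0.432, -0.275, 0.0788]
tool_rot: [[0.994, 0.001, 0.11], [-0.11, -0.001, 0.994], [0.001, -1.0, -0.001]]
wrist_force: [0.2, -0.0, 1.0]
finger_gap: 0.0601
clk 11.65 gap 0.0601 pos [ 0.432  -0.275   0.0788] F [ 0.1502 -0.0213  1.0062] q [-0.7886  0.1425  2.0082  0.0001  0.9893 -0.6789]
  shift in current axes mm [-3.4 38.8  0.1] in final axes [-3.4 38.8  0. ] rotvec [0.0009 0.0023 0.0012]
```

```bash
python3 -m jog '[[0.4,-3,20,0,0,0.002,0],[0.4,0,18,0,0,0,0],[0.4,0,0,0,0,0,0],[0.4,0,0,0,0,0,0]]'; python3 d.py 0.4286 -0.2746 0.040;python3 -m jog '[[0,0,0,0,0,0,0],[-0.4,0,0,0,0,0,0],[-0.7,0,0,0,0,0,0],[-0.7,0,0,0,0,0,0],[-0.7,0,0,0,0,0,0]]'; python3 d.py 0.4286 -0.2746 0.040
```

```text
clock: 12.05
position: [0.4289, -0.2751, 0.0407]
tool_rot: [[0.994, 0.001, 0.112], [-0.112, -0.001, 0.994], [0.001, -1.0, -0.001]]
wrist_force: [-0.5, 0.8, 0.8]
finger_gap: 0.0599
clk 12.05 gap 0.0599 pos [ 0.4289 -0.2751  0.0407] F [-0.5084  0.8273  0.8401] q [-0.7931  0.209   2.02    0.      0.911  -0.6808]
  shift in current axes mm [-0.4  0.7  0.5] in final axes [-0.4  0.7  0.5] rotvec [ 0.001  -0.0003  0.0013]
clock: 12.55
position: [0.4291, -0.2757, 0.041]
tool_rot: [[0.994, 0.002, 0.113], [-0.113, -0.001, 0.994], [0.002, -1.0, -0.001]]
wrist_force: [-1.6, 1.9, 6.8]
finger_gap: 0.0299
clk 12.55 gap 0.0299 pos [ 0.4291 -0.2757  0.041 ] F [-1.561   1.89    6.7937] q [-0.7937  0.209   2.0192  0.      0.9112 -0.6808]
  shift in current axes mm [-0.6  1.   1. ] in final axes [-0.6  1.   1. ] rotvec [ 0.0013 -0.0009  0.0017]
```

```bash
python3 -m jog '[[-0.7,0,-15,0,0,0,0],[-0.7,0,-30,0,0,0,0],[-0.7,0,-40,0,0,0,0]]'; python3 d.py 0.5193 0.1238 0.125
```

```text
clock: 12.85
position: [0.4271, -0.2738, 0.1239]
tool_rot: [[0.994, -0.003, 0.113], [-0.113, 0.003, 0.994], [-0.003, -1.0, 0.003]]
wrist_force: [0.7, -0.7, -0.6]
finger_gap: 0.0301
clk 12.85 gap 0.0301 pos [ 0.4271 -0.2738  0.1239] F [ 0.6828 -0.6771 -0.5866] q [-0.7939  0.0584  2.0011  0.      1.0862 -0.6808]
  shift in current axes mm [ 46.8  -0.2 405.5] in final axes [ 47.2  -1.1 405.4] rotvec [-0.0026 -0.0011 -0.0032]
```

```bash
python3 -m jog '[[-0.7,3,0,20,0,0,0],[-0.7,4,0,36,0,0,0],[-0.7,4,0,36,0,0,0],[-0.7,4,0,36,0,0,0],[-0.7,4,0,36,0,0,0],[-0.7,4,0,36,0,0,0],[-0.7,4,0,36,0,0,0],[-0.7,4,0,36,0,0,0],[-0.7,4,0,36,0,0,0],[-0.7,4,0,36,0,0,0],[-0.7,4,0,36,0,0,0],[-0.7,4,0,25,0,0,0],[-0.7,0,0,0,0,0,0],[-0.7,0,0,0,0,0,0]]'; python3 d.py 0.5193 0.1238 0.0615
```

```text
clock: 14.25
position: [0.5205, 0.1224, 0.1244]
tool_rot: [[0.994, -0.0, 0.112], [-0.112, -0.0, 0.994], [0.0, -1.0, -0.0]]
wrist_force: [0.6, 0.7, -1.3]
finger_gap: 0.03
clk 14.25 gap 0.03 pos [0.5205 0.1224 0.1244] F [ 0.6273  0.6511 -1.3323] q [ 0.0189  0.1186  1.935  -0.0003  1.088   0.1309]
  shift in current axes mm [-1.3 62.9  1.3] in final axes [-1.3 62.9  1.3] rotvec [0.0003 0.0002 0.    ]
```

```bash
python3 -m jog '[[-0.7,-1,15,1,0,0,0],[-0.7,0,15,0,0,0,0],[-0.7,0,0,0,0,0,0]]'; cat > look.py <<'E'
import sys
from h import *
tag=sys.argv[1]
out=[]
for n,(x0,x1,y0,y1),k in [('top',(255,375,150,245),5),('side',(275,365,110,260),3.4)]:
    im,_=cam(n); cv2.imwrite('pics/raw_%s.png'%n,im['color'])
    out.append(cv2.convertScaleAbs(cv2.resize(im['color'][y0:y1,x0:x1],None,fx=k,fy=k,interpolation=2),alpha=1.4))
cv2.imwrite(f'pics/{tag}_t.png',out[0]);cv2.imwrite(f'pics/{tag}_s.png',out[1])
E
python3 look.py a; python3 d.py 0.5193 0.1238 0.0615
```

```text
clock: 14.55
position: [0.517, 0.1225, 0.0908]
tool_rot: [[0.993, -0.007, 0.114], [-0.114, -0.0, 0.993], [-0.007, -1.0, -0.001]]
wrist_force: [-0.3, -0.4, -1.3]
finger_gap: 0.0298
clk 14.65 gap 0.0298 pos [0.5189 0.1227 0.0931] F [-0.0335 -0.2248 -1.2379] q [ 0.0195  0.1663  1.9489 -0.0001  1.0288  0.1335]
  shift in current axes mm [ 0.4 31.6  1.1] in final axes [ 0.3 31.6  1.1] rotvec [ 0.0004 -0.002  -0.0024]
```

View pics/a_t.png

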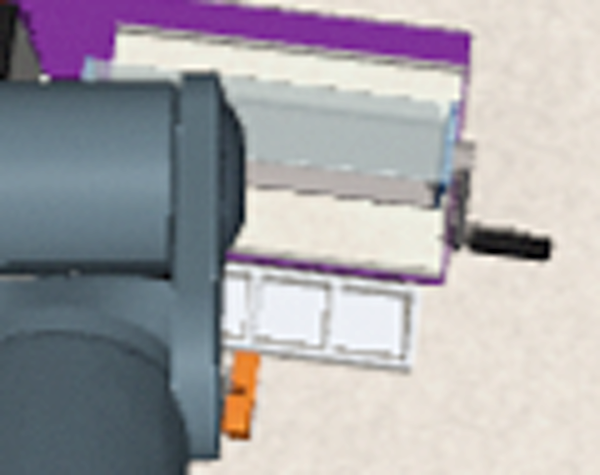

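View pics/a_s.png

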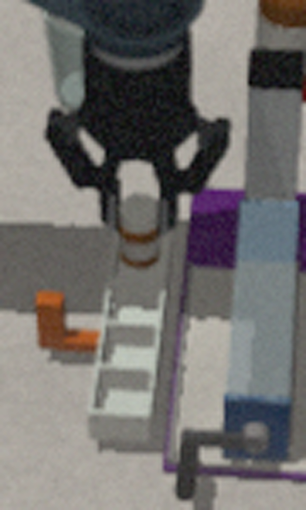

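```bash
python3 -m jog '[[-0.7,0,15,1,0,0,0],[-0.7,0,14,0,0,0,0],[-0.7,0,2,0,0,0,0],[-0.7,0,0,0,0,0,0],[-0.7,0,0,0,0,0,0]]';python3 d.py 0.5193 0.1238 0.0615
```

```text
clock: 15.15
position: [0.5196, 0.1243, 0.0631]
tool_rot: [[0.994, -0.001, 0.113], [-0.113, 0.0, 0.994], [-0.001, -1.0, -0.0]]
wrist_force: [-0.2, -0.3, -0.1]
finger_gap: 0.0299
clk 15.15 gap 0.0299 pos [0.5196 0.1243 0.0631] F [-0.1586 -0.2692 -0.0721] q [0.0225 0.2193 1.9541 0.     0.9688 0.1355]
  shift in current axes mm [-0.2  1.6 -0.6] in final axes [-0.2  1.6 -0.6] rotvec [ 0.0001 -0.001  -0.0006]
```

```bash
python3 -m jog '[[-0.7,0,2,0,0,0,0],[-0.7,0,0,0,0,0,0]]'; python3 -m jog '[[-0.2,0,0,0,0,0,0],[0.05,0,0,0,0,0,0],[0.05,0,0,0,0,0,0],[0.05,0,-20,0,0,0,0],[0.05,0,-40,0,0,0,0],[0.2,0,-20,0,0,0,0]]'; python3 d.py 0.512 -0.2675 0.14
```

```text
clock: 15.35
position: [0.5196, 0.1243, 0.0611]
tool_rot: [[0.994, -0.0, 0.113], [-0.113, 0.0, 0.994], [-0.0, -1.0, -0.0]]
wrist_force: [-0.5, 0.2, -2.4]
finger_gap: 0.0301
clock: 15.95
position: [0.5212, 0.1244, 0.1443]
tool_rot: [[0.994, 0.004, 0.113], [-0.113, 0.0, 0.994], [0.004, -1.0, 0.001]]
wrist_force: [1.6, 0.2, 1.2]
finger_gap: 0.051
clk 15.95 gap 0.051 pos [0.5212 0.1244 0.1443] F [1.5905 0.215  1.2138] q [ 0.0226  0.0898  1.9249 -0.      1.1229  0.1355]
  shift in current axes mm [  35.     4.3 -390.5] in final axes [  34.7    4.3 -390.5] rotvec [-0.0005 -0.0008  0.0039]
```

Now jar at (0.512, −0.2675).

```bash
python3 -m jog '[[0.3,4,0,-44,0,0,0],[0.4,4,0,-44,0,0,0],[0.4,4,0,-44,0,0,0],[0.4,4,0,-44,0,0,0],[0.4,4,0,-44,0,0,0],[0.4,4,0,-44,0,0,0],[0.4,4,0,-44,0,0,0],[0.4,4,10,-44,0,0,0],[0.4,3,15,-38,0,0,0],[0.4,0,20,0,0,0,0],[0.4,0,0,0,0,0,0],[0.4,0,0,0,0,0,0]]'; python3 look.py b;python3 d.py 0.512 -0.2675 0.041; python3 -c "
import cv2;a=cv2.imread('pics/raw_side.png');cv2.imwrite('pics/b2.png',cv2.resize(a[260:400,200:420],None,fx=3.5,fy=3.5))"
```

```text
clock: 17.15
position: [0.5104, -0.2666, 0.0962]
tool_rot: [[0.994, -0.001, 0.112], [-0.112, 0.001, 0.994], [-0.001, -1.0, 0.001]]
wrist_force: [0.3, 0.6, 0.2]
finger_gap: 0.0599
clk 17.25 gap 0.0595 pos [ 0.5113 -0.2667  0.0974] F [-0.2382 -0.6568  0.4282] q [-0.6774  0.2507  1.8391  0.      1.0503 -0.5656]
  shift in current axes mm [ 0.7 56.4 -0.6] in final axes [ 0.8 56.4 -0.7] rotvec [0.0008 0.0002 0.0013]
```

View pics/b_t.png

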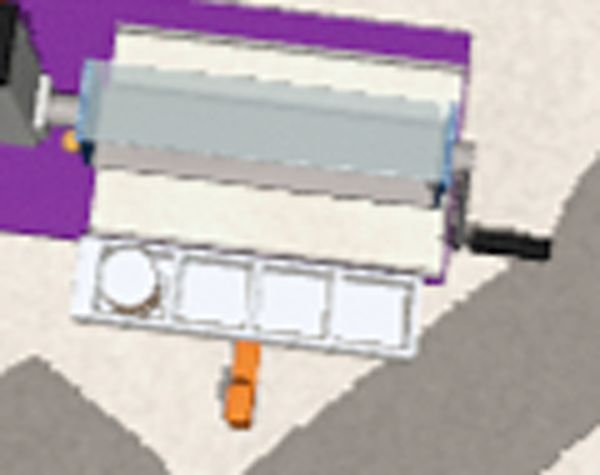

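View pics/b2.png

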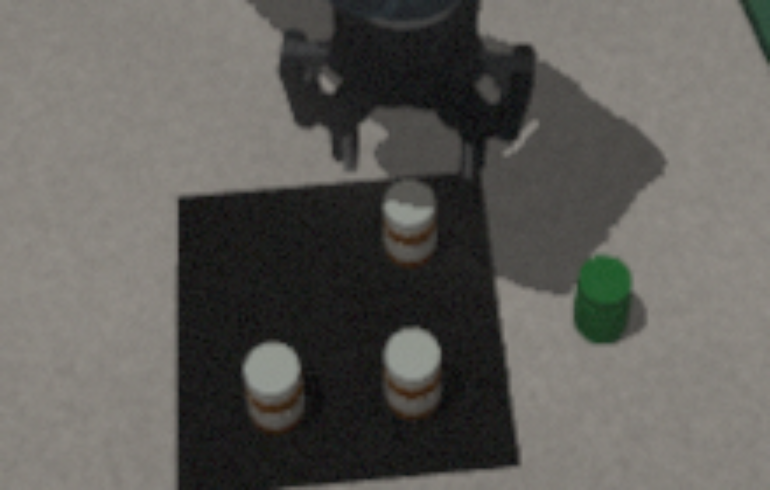

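```bash
python3 -m jog '[[0.4,0.5,25,-0.5,0,0,0],[0.4,0,25,0,0,0,0],[0.4,0,6,0,0,0,0],[0.4,0,0,0,0,0,0],[0,0,0,0,0,0,0],[-0.4,0,0,0,0,0,0],[-0.7,0,0,0,0,0,0],[-0.7,0,0,0,0,0,0],[-0.7,0,0,0,0,0,0]]'; python3 d.py 0.512 -0.2675 0.041;python3 -m jog '[[-0.7,0,-15,0,0,0,0],[-0.7,0,-30,0,0,0,0],[-0.7,0,-40,0,0,0,0]]'; python3 d.py 0.5144 0.0803 0.125
```

```text
clock: 18.15
position: [0.5122, -0.2685, 0.0423]
tool_rot: [[0.994, 0.002, 0.113], [-0.113, -0.002, 0.994], [0.003, -1.0, -0.001]]
wrist_force: [-0.7, 1.5, 6.5]
finger_gap: 0.0299
clk 18.15 gap 0.0299 pos [ 0.5122 -0.2685  0.0423] F [-0.7311  1.5367  6.5241] q [-0.6788  0.3428  1.8456  0.0002  0.9502 -0.5659]
  shift in current axes mm [-0.3  1.3  0.9] in final axes [-0.3  1.3  0.9] rotvec [ 0.0014 -0.001   0.0025]
clock: 18.45
position: [0.5098, -0.2668, 0.1253]
tool_rot: [[0.994, -0.003, 0.113], [-0.113, 0.002, 0.994], [-0.003, -1.0, 0.002]]
wrist_force: [0.5, -0.4, -0.4]
finger_gap: 0.0301
clk 18.45 gap 0.0301 pos [ 0.5098 -0.2668  0.1253] F [ 0.5296 -0.3792 -0.3606] q [-0.6791  0.2097  1.8289 -0.      1.1067 -0.5659]
  shift in current axes mm [-34.6   1.1 345.4] in final axes [-34.3   0.3 345.4] rotvec [-0.002  -0.0011 -0.0032]
```

```bash
python3 -m jog '[[-0.7,-3,0,20,0,0,0],[-0.7,-4,0,36,0,0,0],[-0.7,-4,0,36,0,0,0],[-0.7,-4,0,36,0,0,0],[-0.7,-4,0,36,0,0,0],[-0.7,-4,0,36,0,0,0],[-0.7,-4,0,36,0,0,0],[-0.7,-4,0,36,0,0,0],[-0.7,-4,0,36,0,0,0],[-0.7,-1,0,36,0,0,0],[-0.7,0,0,1,0,0,0],[-0.7,0,15,0,0,0,0],[-0.7,0,10,0,0,0,0],[-0.7,0,0,0,0,0,0],[-0.7,0,0,0,0,0,0]]'; python3 d.py 0.5144 0.0803 0.0625
```

```text
clock: 19.95
position: [0.5139, 0.0788, 0.1001]
tool_rot: [[0.994, -0.001, 0.113], [-0.113, 0.0, 0.994], [-0.001, -1.0, -0.0]]
wrist_force: [-0.3, -0.5, 0.5]
finger_gap: 0.0295
clk 19.95 gap 0.0295 pos [0.5139 0.0788 0.1001] F [-0.3437 -0.4739  0.4752] q [-0.0661  0.1243  1.981  -0.0001  1.037   0.0476]
  shift in current axes mm [ 0.3 37.6  1.6] in final axes [ 0.3 37.6  1.6] rotvec [ 0.0001 -0.0017 -0.0007]
```

```bash
python3 -m jog '[[-0.7,0.5,15,1.5,0,0,0],[-0.7,0,15,0,0,0,0],[-0.7,0,5,0,0,0,0],[-0.7,0,2,0,0,0,0],[-0.7,0,0,0,0,0,0]]';python3 d.py 0.5144 0.0803 0.0625; python3 look.py c
```

```text
clock: 20.45
position: [0.5145, 0.0806, 0.0628]
tool_rot: [[0.994, -0.001, 0.113], [-0.113, 0.0, 0.994], [-0.001, -1.0, -0.0]]
wrist_force: [-0.4, 0.7, -1.3]
finger_gap: 0.0302
clk 20.45 gap 0.0302 pos [0.5145 0.0806 0.0628] F [-0.389   0.6973 -1.2791] q [-0.0625  0.1918  1.9878 -0.      0.9632  0.0505]
  shift in current axes mm [-0.1  0.3 -0.3] in final axes [-0.1  0.3 -0.3] rotvec [ 0.0001 -0.001  -0.0013]
```

View pics/c_s.png

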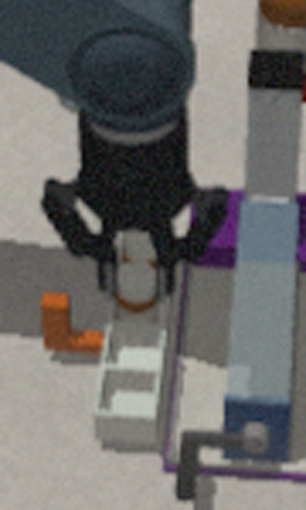

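```bash
python3 - <<'E'
from geo import *
a=cv2.imread('pics/raw_side.png')
c=np.array([.5145,.0806]);
k=9;x0,y0=295,170
im=cv2.convertScaleAbs(cv2.resize(a[y0:y0+60,x0:x0+50],None,fx=k,fy=k,interpolation=2),alpha=1.6)
for z,col in [(.024,(0,0,255)),(.074,(0,255,0))]:
    th=np.linspace(0,2*np.pi,40); P=np.c_[c[0]+.016*np.cos(th),c[1]+.016*np.sin(th),0*th+z]
    p=(proj(I['side'],P)-[x0,y0]+.5)*k
    cv2.polylines(im,[p.astype(int)],True,col,1)
cv2.imwrite('pics/c3.png',im)
E
```

```text
(no output)
```

View pics/c3.png

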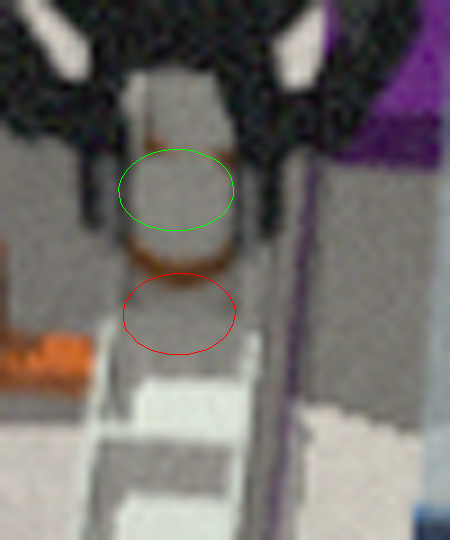

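```bash
python3 -m jog '[[-0.7,0,1,0,0,0,0],[-0.2,0,0,0,0,0,0],[0.05,0,0,0,0,0,0],[0.05,0,0,0,0,0,0],[0.05,0,-20,0,0,0,0],[0.05,0,-40,0,0,0,0],[0.2,0,-20,0,0,0,0]]'; python3 d.py 0.511 -0.3626 0.14
```

```text
clock: 21.35
position: [0.5162, 0.0805, 0.1453]
tool_rot: [[0.994, 0.004, 0.113], [-0.113, -0.0, 0.994], [0.004, -1.0, 0.0]]
wrist_force: [0.7, 0.3, 0.2]
finger_gap: 0.051
clk 21.35 gap 0.051 pos [0.5162 0.0805 0.1453] F [0.6866 0.2582 0.1787] q [-0.0624  0.0573  1.9576  0.      1.1228  0.0505]
  shift in current axes mm [  44.8    5.3 -440.9] in final axes [  44.4    5.3 -441. ] rotvec [-0.0002 -0.0009  0.0039]
```

```bash
python3 -m jog '[[0.3,5,0,-44,0,0,0],[0.4,5,0,-44,0,0,0],[0.4,5,0,-44,0,0,0],[0.4,5,0,-44,0,0,0],[0.4,5,0,-44,0,0,0],[0.4,5,0,-44,0,0,0],[0.4,5,0,-44,0,0,0],[0.4,5,10,-44,0,0,0],[0.4,5,15,-44,0,0,0],[0.4,1,15,-44,0,0,0],[0.4,0,10,0,0,0,0],[0.4,0,0,0,0,0,0]]'; python3 look.py e;python3 d.py 0.511 -0.3626 0.041; python3 -c "
import cv2;a=cv2.imread('pics/raw_side.png');cv2.imwrite('pics/e2.png',cv2.resize(a[260:400,200:420],None,fx=3.5,fy=3.5))"
```

```text
clock: 22.55
position: [0.5097, -0.3617, 0.0902]
tool_rot: [[0.993, -0.003, 0.115], [-0.115, 0.003, 0.993], [-0.003, -1.0, 0.003]]
wrist_force: [-0.6, 0.7, -1.0]
finger_gap: 0.0599
clk 22.65 gap 0.0598 pos [ 0.5109 -0.3608  0.0921] F [-0.1105  0.4483  0.0437] q [-0.796   0.3608  1.7104  0.0002  1.0715 -0.6837]
  shift in current axes mm [ 0.3 51.1 -1.8] in final axes [ 0.3 51.1 -1.8] rotvec [-0.0008 -0.0003 -0.0007]
```

View pics/e_t.png

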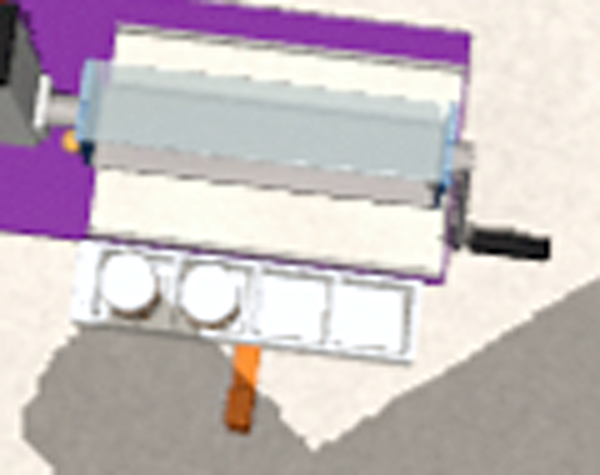

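View pics/e2.png

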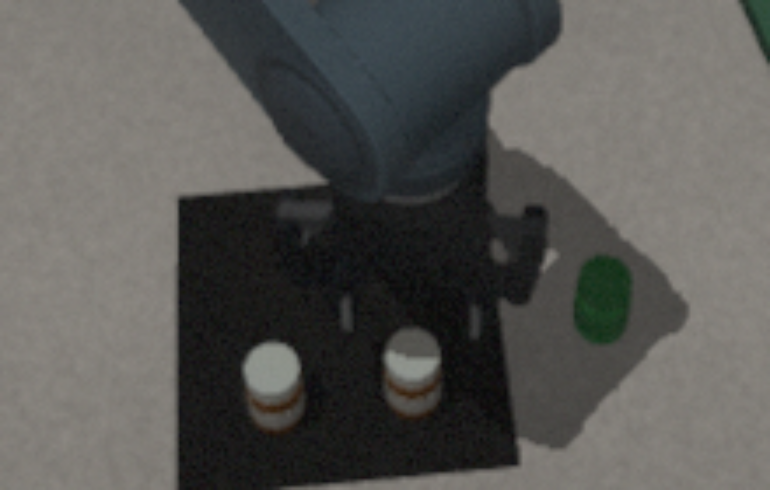

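Two caps now sit at (130,285) and (210,295) in the carrier crop; remaining jars unchanged. Next grasp.

```bash
python3 -m jog '[[0.4,0.5,25,-1.5,0,0,0],[0.4,0,20,0,0,0,0],[0.4,0,6,0,0,0,0],[0.4,0,0,0,0,0,0],[0,0,0,0,0,0,0],[-0.4,0,0,0,0,0,0],[-0.7,0,0,0,0,0,0],[-0.7,0,0,0,0,0,0],[-0.7,0,0,0,0,0,0]]'; python3 d.py 0.511 -0.3626 0.041;python3 -m jog '[[-0.7,0,-15,0,0,0,0],[-0.7,0,-30,0,0,0,0],[-0.7,0,-40,0,0,0,0]]'; python3 d.py 0.5094 0.0366 0.125
```

```text
clock: 23.55
position: [0.5122, -0.364, 0.0432]
tool_rot: [[0.994, 0.002, 0.113], [-0.113, -0.002, 0.994], [0.002, -1.0, -0.001]]
wrist_force: [-1.6, 1.0, 6.6]
finger_gap: 0.0296
clk 23.55 gap 0.0296 pos [ 0.5122 -0.364   0.0432] F [-1.6363  1.0203  6.6281] q [-0.7982  0.4384  1.7127  0.0004  0.9879 -0.6853]
  shift in current axes mm [-1.4  2.2  1.3] in final axes [-1.4  2.2  1.3] rotvec [ 0.0014 -0.0011  0.0022]
clock: 23.85
position: [0.5101, -0.3623, 0.1259]
tool_rot: [[0.994, -0.003, 0.113], [-0.113, 0.003, 0.994], [-0.003, -1.0, 0.003]]
wrist_force: [-0.2, -0.6, -0.7]
finger_gap: 0.0301
clk 23.85 gap 0.0301 pos [ 0.5101 -0.3623  0.1259] F [-0.2181 -0.6246 -0.7458] q [-0.7984  0.3167  1.6965 -0.      1.1326 -0.6853]
  shift in current axes mm [-45.7   2.1 396.2] in final axes [-45.3   0.9 396.3] rotvec [-0.0026 -0.0011 -0.0032]
```

```bash
python3 -m jog '[[-0.7,-4,0,20,0,0,0],[-0.7,-4,0,36,0,0,0],[-0.7,-4,0,36,0,0,0],[-0.7,-4,0,36,0,0,0],[-0.7,-4,0,36,0,0,0],[-0.7,-4,0,36,0,0,0],[-0.7,-4,0,36,0,0,0],[-0.7,-4,0,36,0,0,0],[-0.7,-4,0,36,0,0,0],[-0.7,-4,0,36,0,0,0],[-0.7,-4,0,36,0,0,0],[-0.7,-3,0,17,0,0,0],[-0.7,0,15,0,0,0,0],[-0.7,0,10,0,0,0,0],[-0.7,0,0,0,0,0,0],[-0.7,0,0,0,0,0,0]]'; python3 d.py 0.5094 0.0366 0.064
```

```text
clock: 25.45
position: [0.5094, 0.036, 0.1015]
tool_rot: [[0.994, -0.0, 0.114], [-0.114, -0.0, 0.994], [-0.0, -1.0, -0.0]]
wrist_force: [-0.2, -0.1, 0.5]
finger_gap: 0.0302
clk 25.45 gap 0.0302 pos [0.5094 0.036  0.1015] F [-0.2292 -0.1439  0.459 ] q [-0.1517  0.1007  2.0042 -0.0001  1.0369 -0.0379]
  shift in current axes mm [-0.  37.5  0.6] in final axes [-0.  37.5  0.6] rotvec [ 0.     -0.0018 -0.0002]
```

```bash
python3 -m jog '[[-0.7,0,15,0.5,0,0,0],[-0.7,0,15,0,0,0,0],[-0.7,0,5,0,0,0,0],[-0.7,0,2,0,0,0,0],[-0.7,0,0,0,0,0,0]]';python3 d.py 0.5094 0.0366 0.064;  python3 -m jog '[[-0.7,0,1,0,0,0,0],[-0.2,0,0,0,0,0,0],[0.05,0,0,0,0,0,0],[0.05,0,0,0,0,0,0],[0.05,0,-20,0,0,0,0],[0.05,0,-40,0,0,0,0],[0.2,0,-20,0,0,0,0]]'; python3 d.py 0.4338 -0.3686 0.14
```

```text
clock: 25.95
position: [0.5098, 0.0367, 0.0648]
tool_rot: [[0.994, 0.001, 0.113], [-0.113, -0.0, 0.994], [0.001, -1.0, -0.0]]
wrist_force: [-0.5, 0.3, -0.1]
finger_gap: 0.0299
clk 25.95 gap 0.0299 pos [0.5098 0.0367 0.0648] F [-0.5109  0.2733 -0.0862] q [-0.1503  0.1665  2.0129 -0.      0.9615 -0.0369]
  shift in current axes mm [-0.4  0.8 -0.1] in final axes [-0.4  0.8 -0.1] rotvec [ 0.     -0.0014  0.0006]
clock: 26.65
position: [0.5107, 0.0368, 0.1463]
tool_rot: [[0.994, 0.004, 0.113], [-0.113, -0.001, 0.994], [0.004, -1.0, -0.0]]
wrist_force: [0.9, 0.3, 0.3]
finger_gap: 0.0512
clk 26.65 gap 0.0512 pos [0.5107 0.0368 0.1463] F [0.8843 0.3208 0.3371] q [-0.1498  0.031   1.9827  0.      1.1239 -0.0369]
  shift in current axes mm [ -30.8    6.2 -411.5] in final axes [ -31.1    6.3 -411.5] rotvec [ 0.0001 -0.0009  0.0039]
```

```bash
python3 -m jog '[[0.3,-3,0,-44,0,0,0],[0.4,-3,0,-44,0,0,0],[0.4,-3,0,-44,0,0,0],[0.4,-3,0,-44,0,0,0],[0.4,-3,0,-44,0,0,0],[0.4,-3,0,-44,0,0,0],[0.4,-3,0,-44,0,0,0],[0.4,-3,10,-44,0,0,0],[0.4,-3,15,-44,0,0,0],[0.4,-3,15,-16,0,0,0],[0.4,0,10,0,0,0,0],[0.4,0,0,0,0,0,0]]'; python3 look.py f;python3 d.py 0.4338 -0.3686 0.041; python3 -c "
import cv2;a=cv2.imread('pics/raw_side.png');cv2.imwrite('pics/f2.png',cv2.resize(a[260:400,200:420],None,fx=3.5,fy=3.5))"
```

```text
clock: 27.85
position: [0.4322, -0.3678, 0.0915]
tool_rot: [[0.994, -0.002, 0.113], [-0.113, 0.003, 0.994], [-0.003, -1.0, 0.003]]
wrist_force: [0.2, 0.3, -0.5]
finger_gap: 0.0599
clk 27.95 gap 0.0598 pos [ 0.4334 -0.368   0.0933] F [ 0.6275 -0.9001  0.1718] q [-0.9034  0.2409  1.8599  0.0002  1.0413 -0.7916]
  shift in current axes mm [ 0.4 52.3 -0.6] in final axes [ 0.4 52.3 -0.5] rotvec [-0.0005  0.0002 -0.0002]
```

View pics/f_t.png

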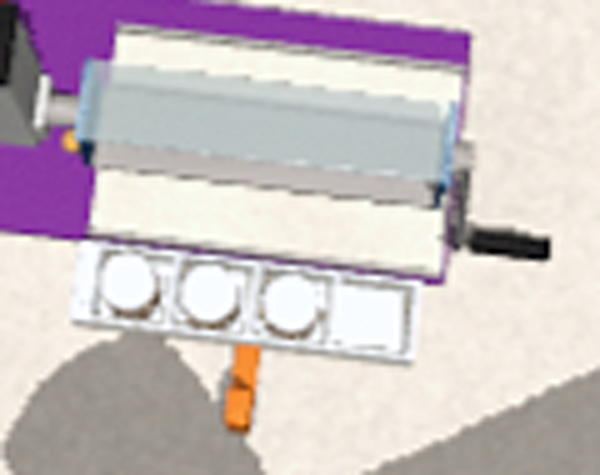

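View pics/f2.png

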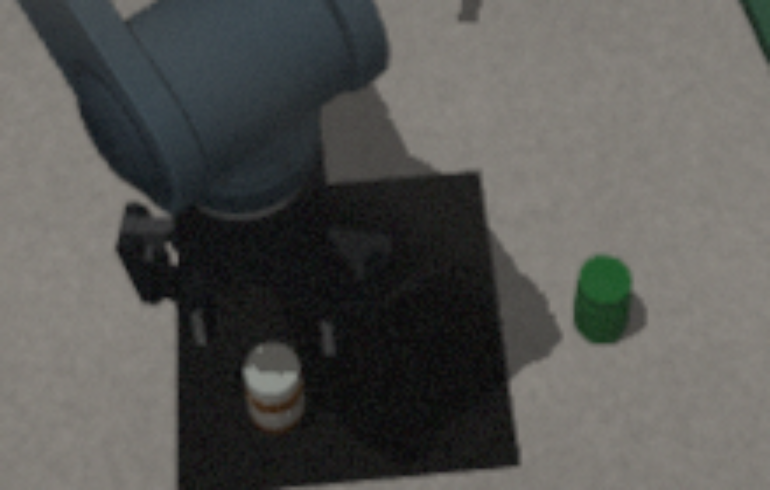

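Three caps seated; last jar at (270,385) in the crop, centred between the fingers.

```bash
python3 -m jog '[[0.4,0.5,25,-0.5,0,0,0],[0.4,0,22,0,0,0,0],[0.4,0,6,0,0,0,0],[0.4,0,0,0,0,0,0],[0,0,0,0,0,0,0],[-0.4,0,0,0,0,0,0],[-0.7,0,0,0,0,0,0],[-0.7,0,0,0,0,0,0],[-0.7,0,0,0,0,0,0]]'; python3 d.py 0.4338 -0.3686 0.041;python3 -m jog '[[-0.7,0,-15,0,0,0,0],[-0.7,0,-30,0,0,0,0],[-0.7,0,-40,0,0,0,0]]'; python3 d.py 0.5045 -0.0070 0.125
```

```text
clock: 28.85
position: [0.4345, -0.3706, 0.0421]
tool_rot: [[0.994, 0.002, 0.113], [-0.113, -0.002, 0.994], [0.002, -1.0, -0.002]]
wrist_force: [-0.8, 1.3, 6.8]
finger_gap: 0.0302
clk 28.85 gap 0.0302 pos [ 0.4345 -0.3706  0.0421] F [-0.8212  1.2697  6.7645] q [-0.9048  0.329   1.8643  0.0003  0.9455 -0.7919]
  shift in current axes mm [-0.9  1.1  1.9] in final axes [-0.9  1.1  1.9] rotvec [ 0.0018 -0.0011  0.0021]
clock: 29.15
position: [0.4326, -0.3685, 0.1253]
tool_rot: [[0.994, -0.002, 0.113], [-0.113, 0.003, 0.994], [-0.003, -1.0, 0.003]]
wrist_force: [0.7, -0.2, -0.2]
finger_gap: 0.03
clk 29.15 gap 0.03 pos [ 0.4326 -0.3685  0.1253] F [ 0.6682 -0.2444 -0.202 ] q [-0.905   0.1941  1.8474 -0.      1.1039 -0.7919]
  shift in current axes mm [ 30.7   1.2 367.3] in final axes [ 31.1   0.3 367.2] rotvec [-0.0027 -0.0011 -0.0027]
```

```bash
python3 -m jog '[[-0.7,3,0,20,0,0,0],[-0.7,3,0,36,0,0,0],[-0.7,3,0,36,0,0,0],[-0.7,3,0,36,0,0,0],[-0.7,3,0,36,0,0,0],[-0.7,3,0,36,0,0,0],[-0.7,3,0,36,0,0,0],[-0.7,3,0,36,0,0,0],[-0.7,3,0,36,0,0,0],[-0.7,3,0,36,0,0,0],[-0.7,0,0,24,0,0,0],[-0.7,0,15,0,0,0,0],[-0.7,0,10,0,0,0,0],[-0.7,0,0,0,0,0,0],[-0.7,0,0,0,0,0,0]]'; python3 d.py 0.5045 -0.0070 0.0635
```

```text
clock: 30.65
position: [0.5047, -0.0077, 0.1003]
tool_rot: [[0.994, -0.0, 0.114], [-0.114, 0.0, 0.994], [-0.0, -1.0, 0.0]]
wrist_force: [0.1, -0.2, -0.2]
finger_gap: 0.0298
clk 30.65 gap 0.0298 pos [ 0.5047 -0.0077  0.1003] F [ 0.0752 -0.2269 -0.1722] q [-0.2402  0.0894  2.019  -0.      1.0336 -0.1264]
  shift in current axes mm [-0.2 36.8  0.7] in final axes [-0.2 36.8  0.7] rotvec [-0.     -0.0018 -0.0005]
```

```bash
python3 -m jog '[[-0.7,0,15,0.5,0,0,0],[-0.7,0,15,0,0,0,0],[-0.7,0,5,0,0,0,0],[-0.7,0,2,0,0,0,0],[-0.7,0,0,0,0,0,0]]';python3 d.py 0.5045 -0.0070 0.0635;  python3 -m jog '[[-0.7,0,1,0,0,0,0],[-0.2,0,0,0,0,0,0],[0.05,0,0,0,0,0,0],[0.05,0,0,0,0,0,0],[0.05,0,-20,0,0,0,0],[0.05,0,-40,0,0,0,0],[0.2,0,-40,0,0,0,0],[0.2,-30,-30,0,0,0,0],[0.2,-40,0,0,0,0,0],[0.2,-40,0,0,0,0,0]]'; python3 look.py g; python3 d.py 0.4514 0.0643 0.13
```

```text
clock: 31.15
position: [0.5053, -0.0071, 0.0638]
tool_rot: [[0.994, 0.001, 0.113], [-0.113, -0.0, 0.994], [0.001, -1.0, -0.0]]
wrist_force: [0.4, 0.1, -0.2]
finger_gap: 0.03
clk 31.15 gap 0.03 pos [ 0.5053 -0.0071  0.0638] F [ 0.3918  0.1069 -0.1651] q [-0.2388  0.1559  2.0275 -0.      0.9575 -0.1254]
  shift in current axes mm [-0.8  0.3  0. ] in final axes [-0.8  0.3  0. ] rotvec [ 0.0001 -0.0014  0.0007]
clock: 32.15
position: [0.3952, 0.0055, 0.1936]
tool_rot: [[0.994, 0.003, 0.112], [-0.112, -0.001, 0.994], [0.003, -1.0, -0.001]]
wrist_force: [-0.7, 0.1, 1.1]
finger_gap: 0.0512
clk 32.25 gap 0.0512 pos [0.3917 0.0067 0.1911] F [-0.6669  0.3021 -0.1925] q [-0.2745 -0.3601  2.2324 -0.0001  1.2708 -0.1617]
  shift in current axes mm [53. 61. 64.] in final axes [52.9 61.1 63.9] rotvec [-0.0002 -0.0007 -0.0015]
```

View pics/g_t.png

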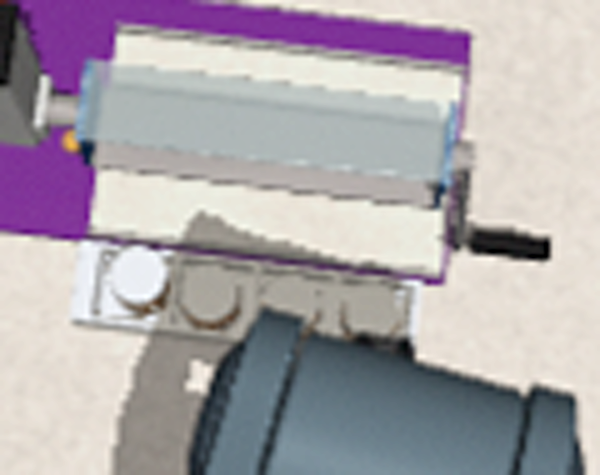

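View pics/g_s.png

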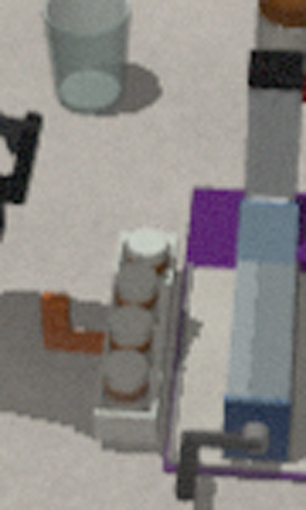

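```bash
python3 - <<'E'
from h import *
a=cv2.imread('pics/raw_side.png');b=cv2.imread('pics/raw_top.png')
cv2.imwrite('pics/g3.png',np.hstack([cv2.convertScaleAbs(cv2.resize(a[170:250,295:340],None,fx=7,fy=7,interpolation=2),alpha=2),cv2.convertScaleAbs(cv2.resize(b[195:230,265:325],None,fx=7,fy=16,interpolation=2),alpha=1.3)]))
E
```

```text
(no output)
```

View pics/g3.png

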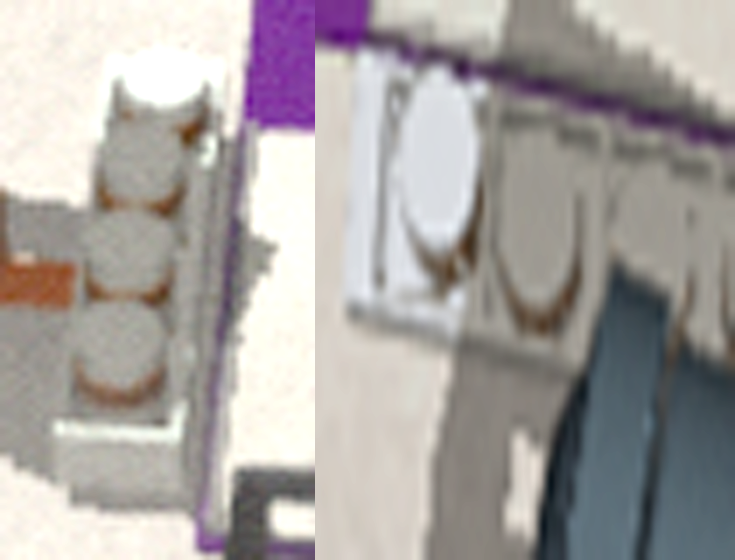

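```bash
python3 -m jog '[[0.2,10,0,-45,0,0,0],[0.2,10,0,-45,0,0,0],[0.2,10,0,-45,0,0,0],[0.2,10,0,-45,0,0,0],[0.2,0,0,0,0,0,0]]'; python3 look.py k; python3 - <<'E'
from h import *
a=cv2.imread('pics/raw_side.png');b=cv2.imread('pics/raw_top.png')
cv2.imwrite('pics/k3.png',np.hstack([cv2.convertScaleAbs(cv2.resize(a[170:250,295:340],None,fx=7,fy=7,interpolation=2),alpha=1.4),cv2.convertScaleAbs(cv2.resize(b[185:241,268:348],None,fx=6,fy=10,interpolation=2),alpha=1.1)]))
E
```

```text
clock: 32.75
position: [0.4159, -0.1826, 0.1931]
tool_rot: [[0.993, 0.001, 0.118], [-0.118, -0.002, 0.993], [0.002, -1.0, -0.002]]
wrist_force: [-0.8, 0.8, 0.1]
finger_gap: 0.0512
```

View pics/k3.png

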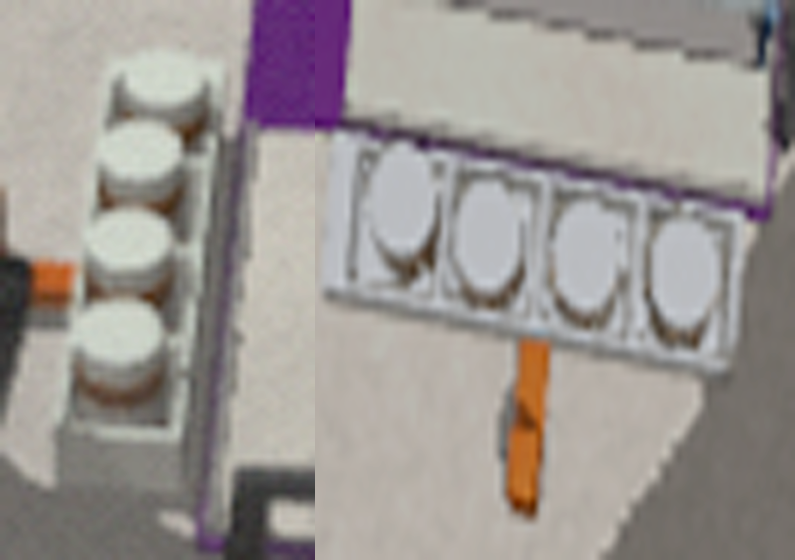

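```bash
python3 - <<'E'
from h import *
np.set_printoptions(precision=4,suppress=True)
V={n:vision.get_image(n) for n in ['side','top']}
p=np.load('car.npy');c,s=np.cos(p[2]),np.sin(p[2]);R=np.array([[c,-s,0],[s,c,0],[0,0,1]]);t=np.array([p[0],p[1],0])/1e3
# k3 crops: side 7x offset (295,170); top: x 6, y 10, offset (268,185), minus 315 px
side=[(165,80),(140,152),(128,240),(121,330)]
top=[(403,192),(489,243),(585,248),(685,270)]
for a,b in zip(side,top):
    us=(a[0]/7+294.5,a[1]/7+169.5);ut=((b[0]-315)/6+267.5,b[1]/10+184.5)
    x,g=tri(ray(V['side'],us),ray(V['top'],ut)); print(R.T@(x-t),g)
E
```

```text
[0.0079 0.0606 0.0722] 0.0023784431513101494
[0.0005 0.0216 0.0726] 0.0012782132756653422
[ 0.0022 -0.0211  0.0726] 0.0027974335847244913
[ 0.0026 -0.0652  0.0738] 0.00011815451934918712
```

```bash
python3 - <<'E'
from h import *
V={n:cv2.imread(f'pics/raw_{n}.png') for n in ['side','top']}
C={n:vision.get_image(n) for n in V}
p=np.load('car.npy');c,s=np.cos(p[2]),np.sin(p[2]);R=np.array([[c,-s,0],[s,c,0],[0,0,1]]);t=np.array([p[0],p[1],0])/1e3
th=np.linspace(0,2*np.pi,60)
out=[]
for n,(x0,x1,y0,y1) in [('side',(300,335,170,205)),('top',(268,313,192,227))]:
    k=390/(x1-x0)
    im=cv2.convertScaleAbs(cv2.resize(V[n][y0:y1,x0:x1],None,fx=k,fy=k,interpolation=2),alpha=1.3)
    for cx,cy,col in [(.004,.062,(0,0,255)),(.001,.022,(0,255,0))]:
      for z in [.0225,.0725]:
        P=np.array([R@[cx+.016*np.cos(a),cy+.016*np.sin(a),z]+t for a in th])
        q=(proj(C[n],P)-[x0,y0]+.5)*k; cv2.polylines(im,[q.astype(int)],True,col,1,cv2.LINE_AA)
    out.append(cv2.resize(im,(390,390)))
cv2.imwrite('pics/k4.png',np.hstack(out))
E
```

```text
(no output)
```

View pics/k4.png

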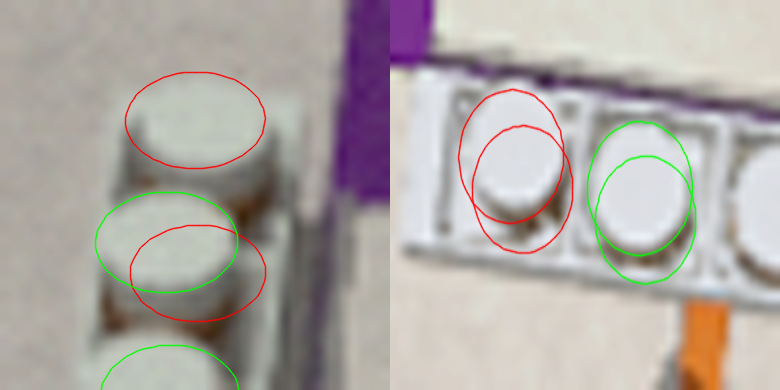

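```bash
python3 -m jog '[[0.2,0,0,0,0,-0.145,0],[0,0,0,0,0,-0.145,0],[0,0,0,0,0,-0.145,0],[0,0,0,0,0,-0.145,0],[0,0,0,0,0,-0.145,0],[0,0,0,0,0,-0.145,0],[0,0,0,0,0,-0.145,0],[0,0,0,0,0,-0.145,0],[0,0,0,0,0,-0.145,0],[0,0,0,0,0,-0.145,0],[0,0,0,0,0,-0.121,0],[0,0,0,0,0,0,0]]'; python3 d.py 0.4514 0.0643 0.12 1.459
```

```text
clock: 34.25
position: [0.4152, -0.1768, 0.1923]
tool_rot: [[0.111, 0.0, -0.994], [0.994, -0.0, 0.111], [-0.0, -1.0, -0.0]]
wrist_force: [-0.0, -0.1, -0.4]
finger_gap: 0.0427
clk 34.25 gap 0.0427 pos [ 0.4152 -0.1768  0.1923] F [-0.0195 -0.1425 -0.3765] q [-0.6548 -0.1869  2.0946  0.      1.2337 -2.1143]
  shift in current axes mm [243.6  72.3  -9.2] in final axes [243.6  72.3  -9.1] rotvec [ 0.0002  0.0005 -0.0001]
```

```bash
python3 -m jog '[[0,45,0,-2,0,0,0],[0,45,0,-2,0,0,0],[0,45,0,-2,0,0,0],[0,45,10,-2,0,0,0],[0,45,20,-1,0,0,0],[0,18,25,0,0,0,0],[0,0,20,0,0,0,0],[0,0,0,0,0,0,0],[0,0,0,0,0,0,0]]'; python3 d.py 0.4514 0.0643 0.056 1.459; python3 look.py m
```

```text
clock: 35.15
position: [0.4513, 0.0629, 0.1176]
tool_rot: [[0.113, -0.0, -0.994], [0.994, -0.0, 0.113], [-0.0, -1.0, 0.0]]
wrist_force: [0.6, -0.8, -0.4]
finger_gap: 0.0428
clk 35.15 gap 0.0428 pos [0.4513 0.0629 0.1176] F [ 0.5686 -0.7825 -0.4416] q [-0.1112 -0.0601  2.1328 -0.      1.0689 -1.5683]
  shift in current axes mm [ 1.4 61.6  0.1] in final axes [ 1.4 61.6  0.1] rotvec [-0.0001 -0.0019 -0.    ]
```

View pics/m_s.png

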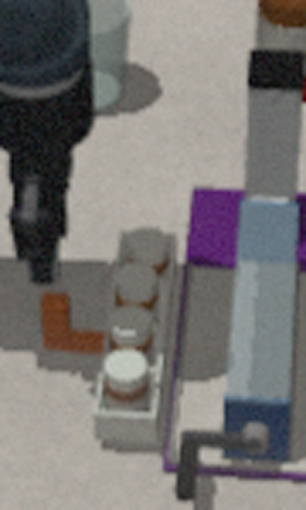

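```bash
python3 - <<'E'
from h import *
V={n:vision.get_image(n) for n in ['side','top']}
for P in [(.4513,.0629,.107),(.4514,.0643,.0731),(.4514,.0643,.045)]:
    q=proj(V['side'],[P])[0]; print(P,(q-[275,110])*3.4, q)
a=V['side']['color'][150:230,270:330]; cv2.imwrite('pics/m3.png',cv2.convertScaleAbs(cv2.resize(a,None,fx=8,fy=8,interpolation=2),alpha=1.7))
E
```

```text
(0.4513, 0.0629, 0.107) [ 44.43164193 261.20570935] [288.06812998 186.82520863]
(0.4514, 0.0643, 0.0731) [ 46.9920917  292.99033489] [288.82120344 196.17362791]
(0.4514, 0.0643, 0.045) [ 48.90890352 319.54660589] [289.38497162 203.98429585]
```

View pics/m3.png

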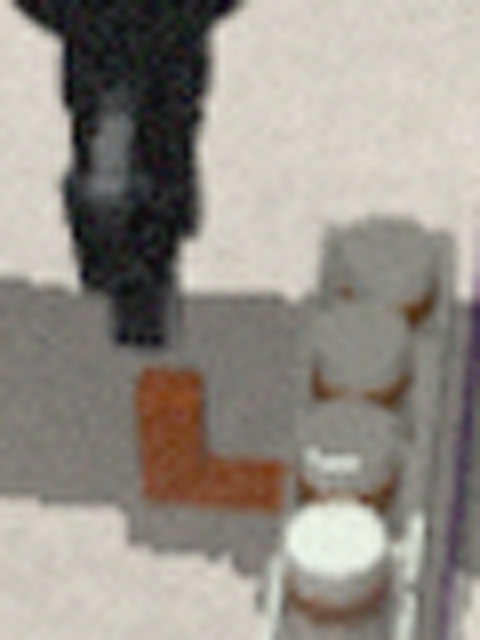

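```bash
python3 -m jog '[[0,1,20,-4,0,0,0],[0,0,20,0,0,0,0],[0,0,20,0,0,0,0],[0,0,0,0,0,0,0],[0,0,0,0,0,0,0]]'; python3 d.py 0.4555 0.0643 0.056 1.459; python3 -m jog '[[-0.4,0,0,0,0,0,0],[-0.8,0,0,0,0,0,0],[-1,0,0,0,0,0,0],[-1,0,0,0,0,0,0],[-1,0,0,0,0,0,0]]'; python3 d.py 0.4555 0.0643 0.056 1.459;python3 - <<'E'
from h import *
V={n:vision.get_image(n) for n in ['side','top']}
a=V['side']['color'][150:230,270:330]; cv2.imwrite('pics/n3.png',cv2.convertScaleAbs(cv2.resize(a,None,fx=7,fy=7,interpolation=2),alpha=1.7))
E
```

```text
clock: 35.85
position: [0.4559, 0.0629, 0.058]
tool_rot: [[0.113, 0.001, -0.994], [0.994, -0.0, 0.113], [0.0, -1.0, -0.001]]
wrist_force: [0.5, 0.2, -0.1]
finger_gap: 0.0425
clk 35.85 gap 0.0425 pos [0.4559 0.0629 0.058 ] F [ 0.4967  0.1658 -0.1051] q [-0.1101  0.0664  2.1405  0.      0.934  -1.5674]
  shift in current axes mm [1.3 2.  0.6] in final axes [1.3 2.  0.6] rotvec [ 0.0007 -0.0017  0.    ]
clock: 36.35
position: [0.4567, 0.0643, 0.0587]
tool_rot: [[0.114, 0.003, -0.994], [0.994, 0.003, 0.114], [0.003, -1.0, -0.003]]
wrist_force: [0.5, 7.2, 2.2]
finger_gap: 0.0126
clk 36.35 gap 0.0126 pos [0.4567 0.0643 0.0587] F [0.5195 7.2058 2.2486] q [-0.1083  0.0656  2.1398  0.0035  0.9333 -1.5672]
  shift in current axes mm [-0.2  2.7  1.2] in final axes [-0.1  2.7  1.2] rotvec [ 0.0029 -0.0022  0.0029]
```

View pics/n3.png

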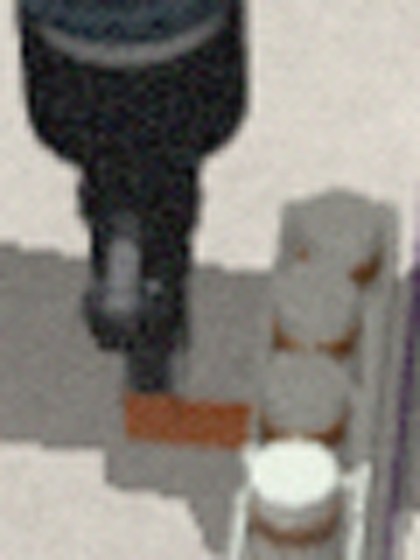

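```bash
python3 -m jog '[[-1,1.5,0,0,0,0,0],[-1,0,0,-3,0,0,0],[-1,0,0,-6,0,0,0],[-1,0,0,-8,0,0,0],[-1,0,0,-8,0,0,0],[-1,0,0,-8,0,0,0],[-1,0,0,-8,0,0,0],[-1,0,0,-8,0,0,0],[-1,0,0,-8,0,0,0],[-1,0,0,0,0,0,0]]'; python3 d.py 0.5477 0.0535 0.058 1.459;python3 look.py p
```

```text
clock: 37.45
position: [0.5142, 0.0578, 0.0585]
tool_rot: [[0.113, 0.004, -0.994], [0.994, -0.001, 0.113], [-0.0, -1.0, -0.004]]
wrist_force: [1.6, -1.9, 5.4]
finger_gap: 0.0124
clk 37.45 gap 0.0124 pos [0.5142 0.0578 0.0585] F [ 1.6442 -1.905   5.3909] q [-0.1073  0.1903  1.9996 -0.0004  0.9481 -1.5647]
  shift in current axes mm [ -0.5   0.7 -33.7] in final axes [ -0.5   0.5 -33.7] rotvec [ 0.0036 -0.0014 -0.0003]
```

View pics/p_s.png

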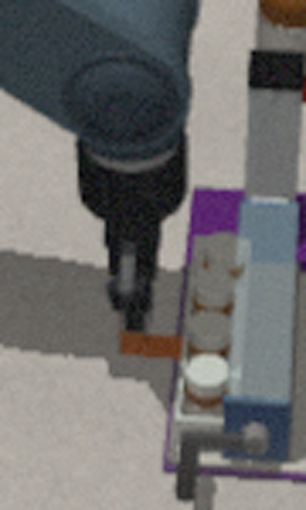

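```bash
python3 -m jog '[[-1,0,0,-4,0,0,0],[-1,0,0,-6,0,0,0],[-1,0,0,-6,0,0,0],[-1,0,0,-6,0,0,0],[-1,0,0,-5,0,0,0],[-1,0,0,0,0,0,0]]'; python3 d.py 0.5477 0.0535 0.058 1.459; python3 -m jog '[[-1,0,0,-3,0,0,0],[-1,0,0,-3,0,0,0],[-1,0,0,0,0,0,0]]'; python3 d.py 0.5477 0.0535 0.058 1.459
```

```text
clock: 38.15
position: [0.5401, 0.0548, 0.0583]
tool_rot: [[0.113, 0.002, -0.994], [0.994, -0.001, 0.113], [-0.001, -1.0, -0.002]]
wrist_force: [0.8, -1.6, 6.0]
finger_gap: 0.0124
clk 38.15 gap 0.0124 pos [0.5401 0.0548 0.0583] F [ 0.8088 -1.5935  6.0095] q [-0.1076  0.2443  1.9347 -0.0008  0.9603 -1.565 ]
  shift in current axes mm [-0.4  0.3 -7.7] in final axes [-0.4  0.3 -7.7] rotvec [ 0.0023 -0.0011 -0.0006]
clock: 38.45
position: [0.5457, 0.0541, 0.0583]
tool_rot: [[0.113, 0.002, -0.994], [0.994, -0.001, 0.113], [-0.001, -1.0, -0.002]]
wrist_force: [0.7, -1.7, 5.7]
finger_gap: 0.0123
clk 38.45 gap 0.0123 pos [0.5457 0.0541 0.0583] F [ 0.7448 -1.7227  5.6871] q [-0.1076  0.2559  1.9203 -0.0009  0.9636 -1.5651]
  shift in current axes mm [-0.4  0.3 -2.1] in final axes [-0.4  0.3 -2.1] rotvec [ 0.0017 -0.001  -0.0007]
```

```bash
python3 -m jog '[[-1,0,0,-2,0,0,0],[-1,0,0,-2,0,0,0],[-1,0,0,0,0,0,0]]'; python3 d.py 0.5477 0.0535 0.058 1.459; python3 look.py r;python3 - <<'E'
import cv2,numpy as np
a=cv2.imread('pics/raw_side.png')[170:250,300:380]; b=cv2.imread('pics/raw_top.png')[150:240,260:350]
cv2.imwrite('pics/r3.png',cv2.convertScaleAbs(np.hstack([cv2.resize(a,(400,400),interpolation=2),cv2.resize(b,(400,400),interpolation=2)]),alpha=1.5))
E
```

```text
clock: 38.75
position: [0.5487, 0.0537, 0.0582]
tool_rot: [[0.112, -0.001, -0.994], [0.994, -0.001, 0.112], [-0.001, -1.0, 0.001]]
wrist_force: [-3.6, -2.0, 10.5]
finger_gap: 0.0123
clk 38.75 gap 0.0123 pos [0.5487 0.0537 0.0582] F [-3.6473 -2.0163 10.5183] q [-0.1076  0.2635  1.911  -0.0011  0.968  -1.5651]
  shift in current axes mm [-0.3  0.2  1. ] in final axes [-0.3  0.2  1. ] rotvec [-0.0009 -0.0009 -0.0009]
```

View pics/r3.png

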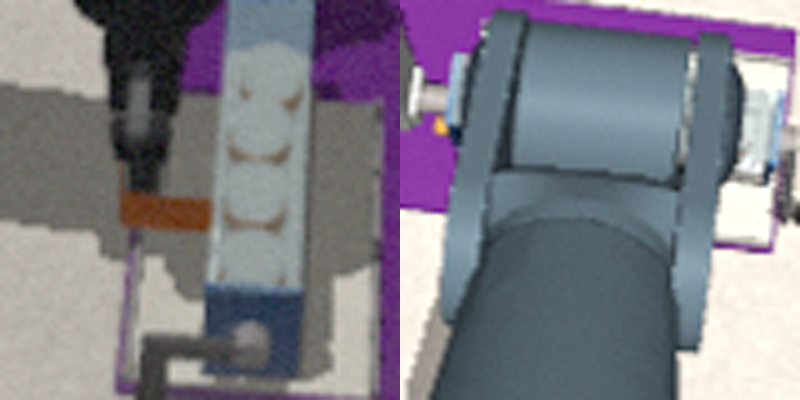

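```bash
python3 -m jog '[[-1,0,0,-2,0,0,0],[-1,0,0,0,0,0,0]]'; python3 -m jog '[[-1,0,0,-2,0,0,0],[-1,0,0,0,0,0,0]]'; python3 -m jog '[[-1,0,0,-2,0,0,0],[-1,0,0,0,0,0,0]]'
```

```text
clock: 39.05
position: [0.5488, 0.0538, 0.0579]
tool_rot: [[0.112, -0.006, -0.994], [0.994, -0.0, 0.112], [-0.001, -1.0, 0.006]]
wrist_force: [-11.7, -2.9, 15.9]
finger_gap: 0.0118
clock: 39.25
position: [0.549, 0.0538, 0.0577]
tool_rot: [[0.112, -0.012, -0.994], [0.994, -0.0, 0.112], [-0.002, -1.0, 0.011]]
wrist_force: [-18.7, -2.2, 20.6]
finger_gap: 0.0126
clock: 39.45
position: [0.5491, 0.0538, 0.0574]
tool_rot: [[0.111, -0.017, -0.994], [0.994, 0.0, 0.111], [-0.002, -1.0, 0.017]]
wrist_force: [-25.6, -2.1, 26.8]
finger_gap: 0.0128
```

```bash
python3 -m jog '[[-1,0,0,3,0,0,0],[-1,0,0,3,0,0,0],[-1,0,0,0,0,0,0],[-1,0,0,0,0,0,0]]'; python3 -m jog '[[-1,0,0,2,0,0,0],[-1,0,0,2,0,0,0],[-1,0,0,0,0,0,0]]'; python3 -m jog '[[-1,0,0,2,0,0,0],[-1,0,0,0,0,0,0],[-1,0,0,0,0,0,0]]'
```

```text
clock: 39.85
position: [0.5487, 0.0538, 0.0581]
tool_rot: [[0.112, -0.0, -0.994], [0.994, -0.001, 0.112], [-0.001, -1.0, 0.0]]
wrist_force: [-3.5, -2.0, 8.5]
finger_gap: 0.0128
clock: 40.15
position: [0.5455, 0.0541, 0.0582]
tool_rot: [[0.112, 0.002, -0.994], [0.994, -0.001, 0.112], [-0.001, -1.0, -0.002]]
wrist_force: [-1.5, -3.0, 7.2]
finger_gap: 0.0126
clock: 40.45
position: [0.5441, 0.0543, 0.0583]
tool_rot: [[0.113, 0.003, -0.994], [0.994, -0.001, 0.113], [-0.001, -1.0, -0.003]]
wrist_force: [2.9, -3.4, 5.8]
finger_gap: 0.0127
```

```bash
python3 -m jog '[[-1,0,0,2,0,0,0],[-1,0,0,0,0,0,0],[-1,0,0,0,0,0,0]]'; python3 -m jog '[[-1,0,0,2,0,0,0],[-1,0,0,0,0,0,0],[-1,0,0,0,0,0,0]]'
```

```text
clock: 40.75
position: [0.5436, 0.0544, 0.0585]
tool_rot: [[0.113, 0.007, -0.994], [0.994, -0.001, 0.113], [-0.0, -1.0, -0.007]]
wrist_force: [8.5, -3.2, 1.4]
finger_gap: 0.0126
clock: 41.05
position: [0.543, 0.0545, 0.0587]
tool_rot: [[0.113, 0.011, -0.994], [0.994, -0.001, 0.113], [0.0, -1.0, -0.011]]
wrist_force: [13.6, -3.5, -2.3]
finger_gap: 0.0123
```

```bash
python3 -m jog '[[-1,0,0,-4,0,0,0],[-0.6,0,0,0,0,0,0],[-0.2,0,0,0,0,0,0],[0,0,0,0,0,0,0],[0,0,-20,0,0,0,0],[0,0,-40,2,0,0,0],[0,0,-45,5,0,0,0],[0,0,-40,10,0,0,0],[0,0,0,0,0,0,0]]'; python3 d.py 0.5 0.1 0.21;python3 - <<'E'
from d import *
from h import *
P=st(1,148,145);print('target',P)
V={n:vision.get_image(n) for n in ['side','top']}
print('reagent',tri(ray(V['side'],(358.6,132.3)),ray(V['top'],(181.3,162.7))),'beaker',tri(ray(V['side'],(301.6,135.4)),ray(V['top'],(189.3,224.1))))
E
python3 look.py s; python3 - <<'E'
import cv2,numpy as np
a=cv2.imread('pics/raw_side.png')[90:260,280:420]; b=cv2.imread('pics/raw_top.png')[130:240,230:370]
cv2.imwrite('pics/s3.png',cv2.convertScaleAbs(np.hstack([cv2.resize(a,(420,510),interpolation=2),cv2.resize(b,(380,510),interpolation=2)]),alpha=1.4))
E
```

```text
clock: 41.95
position: [0.5284, 0.0569, 0.2083]
tool_rot: [[0.112, 0.01, -0.994], [0.994, -0.001, 0.112], [0.0, -1.0, -0.01]]
wrist_force: [0.4, -0.1, -0.3]
finger_gap: 0.0429
clk 41.95 gap 0.0429 pos [0.5284 0.0569 0.2083] F [ 0.3855 -0.0527 -0.3083] q [-0.1064 -0.0051  1.8961  0.0003  1.2404 -1.5652]
  shift in current axes mm [39.7 -2.1 33. ] in final axes [-33.1  -1.7  39.7] rotvec [0.0077 1.5707 0.0083]
target [0.6258 0.1935 0.145 ]
reagent (array([ 0.6596,  0.4185, -0.0129]), np.float64(0.003858649176402116)) beaker (array([0.481 , 0.3781, 0.0118]), np.float64(0.0030535067398478498))
```

View pics/s3.png

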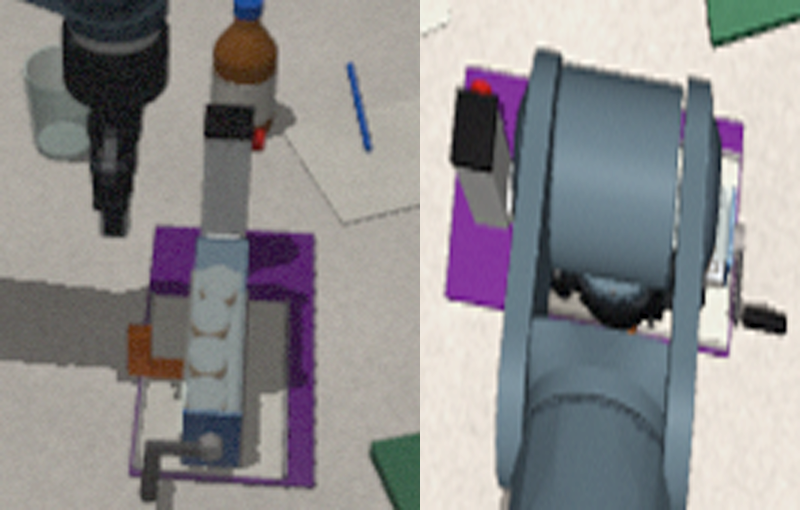

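```bash
python3 -m jog '[[0.7,0,-10,0,0,0.145,0],[0.7,0,-10,0,0,0.145,0],[0.7,0,-10,0,0,0.145,0],[0.7,0,-10,0,0,0.145,0],[0.7,0,0,0,0,0.145,0],[0.7,0,0,0,0,0.145,0],[0.7,0,0,0,0,0.145,0],[0.7,0,0,0,0,0.145,0],[0.7,0,0,0,0,0.145,0],[0.7,0,0,0,0,0.145,0],[0.7,0,0,0,0,0.121,0],[0.7,0,0,0,0,0,0]]'; python3 d.py 0.6258 0.1935 0.245
```

```text
clock: 43.35
position: [0.5252, 0.0568, 0.2398]
tool_rot: [[0.994, -0.004, 0.113], [-0.113, 0.001, 0.994], [-0.004, -1.0, 0.0]]
wrist_force: [0.2, -0.1, -0.1]
finger_gap: 0.0724
clk 43.35 gap 0.0724 pos [0.5252 0.0568 0.2398] F [ 0.1639 -0.1058 -0.1468] q [-0.1072 -0.037   1.8673  0.      1.3157  0.0056]
  shift in current axes mm [ 84.5  -5.5 147.2] in final axes [ 84.7  -5.2 147.1] rotvec [-0.     -0.0008 -0.0045]
```

```bash
python3 -m jog '[[0.7,21,0,37,0,0,-0.004],[0.7,21,0,37,0,0,0],[0.7,21,0,37,0,0,0],[0.7,21,0,36,0,0,0],[0.7,0,0,0,0,0,0],[0.7,0,0,0,0,0,0]]'; python3 d.py 0.6258 0.1935 0.145; python3 look.py u; python3 - <<'E'
import cv2,numpy as np
a=cv2.imread('pics/raw_side.png')[90:160,310:400]; b=cv2.imread('pics/raw_top.png')[130:200,230:320]
cv2.imwrite('pics/u3.png',cv2.convertScaleAbs(np.hstack([cv2.resize(a,None,fx=6,fy=6,interpolation=2)]),alpha=1.6))
E
```

```text
clock: 43.95
position: [0.6257, 0.1937, 0.2403]
tool_rot: [[0.994, 0.0, 0.11], [-0.11, -0.001, 0.994], [0.001, -1.0, -0.001]]
wrist_force: [-0.0, -0.6, 0.1]
finger_gap: 0.0724
clk 43.95 gap 0.0724 pos [0.6257 0.1937 0.2403] F [-0.0187 -0.5994  0.051 ] q [ 0.1279  0.258   1.546  -0.0013  1.3373  0.238 ]
  shift in current axes mm [ 0.1 95.3 -0.1] in final axes [ 0.1 95.3 -0.2] rotvec [0.0011 0.0022 0.0006]
```

View pics/u3.png

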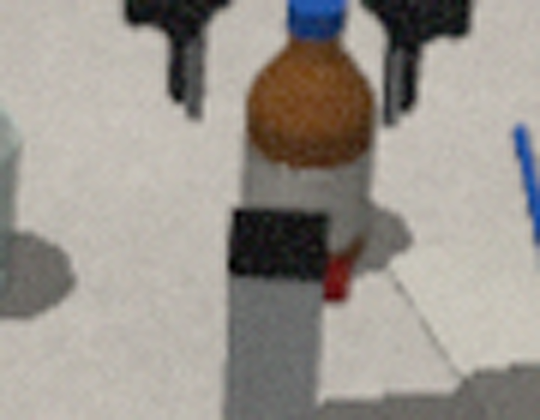

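```bash
python3 -m jog '[[0.7,0,20,0,0,0.002,0],[0.7,0,30,0,0,0,0],[0.7,0,20,0,0,0,0],[0.7,0,0,0,0,0,0]]'; python3 -m jog '[[0.7,0,15,0,0,0,0],[0.7,0,10,0,0,0,0],[0.7,0,0,0,0,0,0],[0.7,0,0,0,0,0,0]]'; python3 d.py 0.6258 0.1935 0.145; python3 look.py v; python3 - <<'E'
import cv2,numpy as np
a=cv2.imread('pics/raw_side.png')[90:160,310:400]; b=cv2.imread('pics/raw_top.png')[130:200,230:320]
cv2.imwrite('pics/v3.png',cv2.convertScaleAbs(np.hstack([cv2.resize(a,None,fx=6,fy=6,interpolation=2)]),alpha=1.6))
E
```

```text
clock: 44.45
position: [0.6237, 0.1918, 0.1687]
tool_rot: [[0.993, -0.003, 0.115], [-0.115, -0.002, 0.993], [-0.003, -1.0, -0.002]]
wrist_force: [-0.6, 0.3, -0.8]
finger_gap: 0.0727
clock: 44.85
position: [0.6268, 0.1932, 0.1478]
tool_rot: [[0.993, 0.004, 0.115], [-0.115, -0.0, 0.993], [0.004, -1.0, 0.0]]
wrist_force: [-0.1, -0.4, 0.3]
finger_gap: 0.0729
clk 44.85 gap 0.0729 pos [0.6268 0.1932 0.1478] F [-0.1116 -0.3539  0.3463] q [ 0.1269  0.3497  1.6098 -0.001   1.1778  0.2422]
  shift in current axes mm [-1.   2.8  0.2] in final axes [-1.   2.8  0.2] rotvec [-0.0001 -0.003   0.0044]
```

View pics/v3.png

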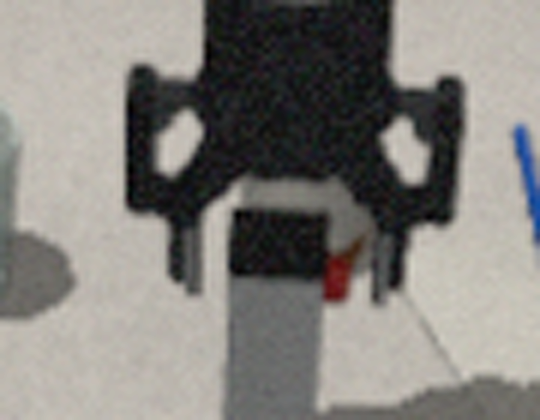

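```bash
python3 -m jog '[[0.4,0,1,0,0,0,0],[0.2,0,0,0,0,0,0],[0,0,0,0,0,0,0],[-0.2,0,0,0,0,0,0],[-0.3,0,0,0,0,0,0],[-0.3,0,0,0,0,0,0]]'; python3 d.py 0.6258 0.1935 0.145; python3 look.py w; python3 - <<'E'
import cv2,numpy as np
a=cv2.imread('pics/raw_side.png')[90:160,310:400]
cv2.imwrite('pics/w3.png',cv2.convertScaleAbs(np.hstack([cv2.resize(a,None,fx=6,fy=6,interpolation=2)]),alpha=1.6))
E
```

```text
clock: 45.55
position: [0.6239, 0.1937, 0.1477]
tool_rot: [[0.993, -0.004, 0.114], [-0.114, -0.001, 0.993], [-0.003, -1.0, -0.001]]
wrist_force: [-16.8, -1.4, 12.9]
finger_gap: 0.041
clk 45.55 gap 0.041 pos [0.6239 0.1937 0.1477] F [-16.7806  -1.4469  12.9354] q [ 0.128   0.3484  1.6118 -0.0005  1.185   0.2425]
  shift in current axes mm [ 1.9  2.7 -0. ] in final axes [ 1.9  2.7 -0. ] rotvec [ 0.0013 -0.0023 -0.0034]
```

View pics/w3.png

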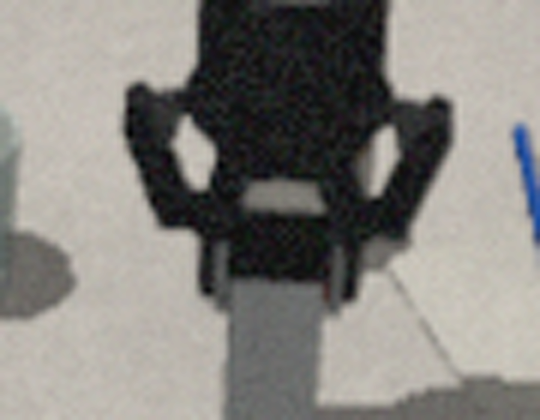

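```bash
python3 -m jog '[[-0.3,-4,0,0,0,0,0],[-0.3,0,-4,0,0,0,0],[-0.3,0,-6,0,0,0,0],[-0.3,0,-6,0,0,0,0],[-0.3,0,-6,0,0,0,0],[-0.3,0,0,0,0,0,0]]';python3 d.py 0.6239 0.1937 0.1927;
```

```text
clock: 46.25
position: [0.6236, 0.1937, 0.1688]
tool_rot: [[0.993, 0.007, 0.115], [-0.115, 0.0, 0.993], [0.007, -1.0, 0.001]]
wrist_force: [7.0, -0.1, -1.8]
finger_gap: 0.0405
clk 46.25 gap 0.0405 pos [0.6236 0.1937 0.1688] F [ 7.0022 -0.1151 -1.7927] q [ 0.1281  0.3187  1.6079 -0.0008  1.2083  0.2439]
  shift in current axes mm [  0.4 -23.9   0.1] in final axes [  0.3 -23.9   0. ] rotvec [-0.0008 -0.0034  0.0067]
```

```bash
python3 -m jog '[[-0.3,1,-6,0,0,0,0],[-0.3,0,-6,0,0,0,0],[-0.3,0,-6,0,0,0,0],[-0.3,0,-4,0,0,0,0],[-0.3,0,0,0,0,0,0]]';python3 d.py 0.6239 0.1937 0.1927;python3 look.py x; python3 - <<'E'
import cv2,numpy as np
a=cv2.imread('pics/raw_side.png')[80:250,300:400]
cv2.imwrite('pics/x3.png',cv2.convertScaleAbs(np.hstack([cv2.resize(a,None,fx=3.5,fy=3.5,interpolation=2)]),alpha=1.6))
E
```

```text
clock: 46.75
position: [0.6236, 0.1937, 0.1897]
tool_rot: [[0.993, 0.005, 0.115], [-0.115, -0.0, 0.993], [0.004, -1.0, 0.0]]
wrist_force: [5.0, 1.6, -4.6]
finger_gap: 0.0405
clk 46.75 gap 0.0405 pos [0.6236 0.1937 0.1897] F [ 4.9957  1.6172 -4.6033] q [ 0.1281  0.2977  1.5934 -0.0007  1.2461  0.2436]
  shift in current axes mm [ 0.3 -3.   0. ] in final axes [ 0.3 -3.   0. ] rotvec [-0.0005 -0.0033  0.0045]
```

View pics/x3.png

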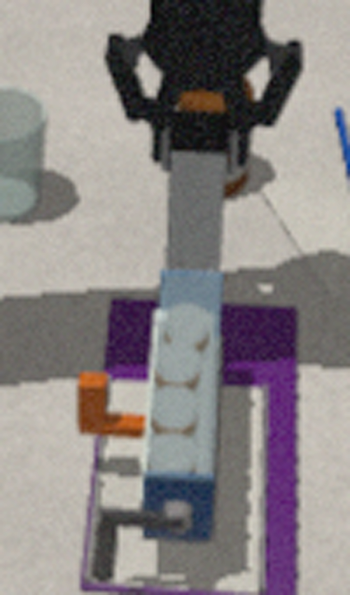

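```bash
python3 -m jog '[[-0.3,0,-3,0,0,0,0],[-0.3,0,0,0,0,0,0],[-0.3,0,0,0,0,0,0]]';python3 d.py 0.6239 0.1937 0.1927
```

```text
clock: 47.15
position: [0.6236, 0.1937, 0.1927]
tool_rot: [[0.993, 0.005, 0.115], [-0.115, -0.0, 0.993], [0.004, -1.0, 0.0]]
wrist_force: [5.2, 0.8, -4.7]
finger_gap: 0.0404
clk 47.15 gap 0.0404 pos [0.6236 0.1937 0.1927] F [ 5.2247  0.8242 -4.7493] q [ 0.1281  0.2947  1.5914 -0.0007  1.251   0.2435]
  shift in current axes mm [ 0.3 -0.   0. ] in final axes [ 0.3 -0.   0. ] rotvec [-0.0005 -0.0032  0.0045]
```

```bash
python3 -m jog '[[0,0,0,0,0,0,0],[0.2,0,0,0,0,0,0],[0.6,0,0,0,0,0,0],[0.7,0,0,0,0,0,0],[0.7,0,0,0,0,0,0]]';python3 d.py 0.6239 0.1937 0.1927;python3 look.py y; python3 - <<'E'
import cv2,numpy as np
a=cv2.imread('pics/raw_side.png')[70:140,310:400]
cv2.imwrite('pics/y3.png',cv2.convertScaleAbs(np.hstack([cv2.resize(a,None,fx=7,fy=7,interpolation=2)]),alpha=1.6))
E
```

```text
clock: 47.65
position: [0.6231, 0.1937, 0.1937]
tool_rot: [[0.993, 0.003, 0.115], [-0.115, -0.0, 0.993], [0.003, -1.0, -0.0]]
wrist_force: [-0.2, -1.0, 0.7]
finger_gap: 0.0726
clk 47.65 gap 0.0726 pos [0.6231 0.1937 0.1937] F [-0.1757 -1.032   0.7092] q [ 0.1283  0.2934  1.5911 -0.0009  1.2541  0.2434]
  shift in current axes mm [0.8 1.  0.1] in final axes [0.8 1.  0.1] rotvec [ 0.0001 -0.0028  0.0031]
```

View pics/y3.png

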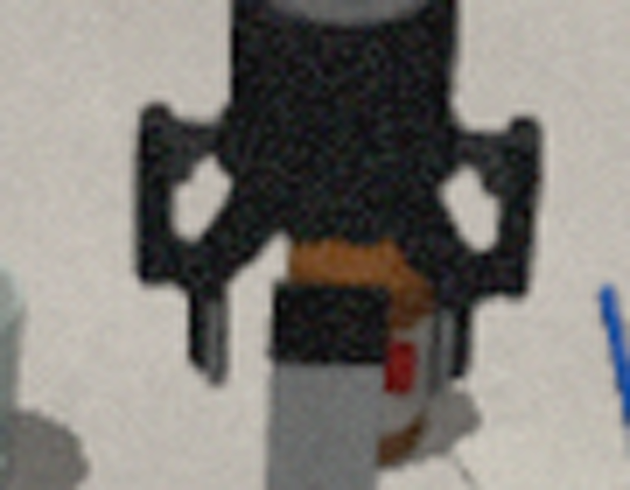

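```bash
python3 -m jog '[[0.7,0,-25,0,0,0,0],[0.7,0,-30,0,0,0,0],[0.7,0,-5,0,0,0,0],[0.7,0,0,0,0,0,0]]'; python3 - <<'E'
from d import *
P=st(-45,-144,82);print(P); to(P[0],P[1],.2)
E
python3 look.py z; python3 - <<'E'
import cv2,numpy as np
a=cv2.imread('pics/raw_side.png')[90:260,290:400];b=cv2.imread('pics/raw_top.png')[120:230,230:380]
cv2.imwrite('pics/z3.png',cv2.convertScaleAbs(np.hstack([cv2.resize(a,None,fx=3,fy=3,interpolation=2),cv2.resize(b,(460,510),interpolation=2)]),alpha=1.6))
E
```

```text
clock: 48.15
position: [0.6237, 0.1938, 0.255]
tool_rot: [[0.993, 0.007, 0.115], [-0.115, -0.0, 0.993], [0.007, -1.0, 0.001]]
wrist_force: [-0.1, -0.4, -0.8]
finger_gap: 0.0728
[ 0.5475 -0.0916  0.082 ]
clk 48.15 gap 0.0728 pos [0.6237 0.1938 0.255 ] F [-0.0985 -0.3717 -0.7685] q [ 0.1283  0.2387  1.5419 -0.0009  1.3545  0.2434]
  shift in current axes mm [ -43.4   54.5 -292.3] in final axes [ -43.9   55.  -292.1] rotvec [-0.0007 -0.0029  0.0066]
```

View pics/z3.png

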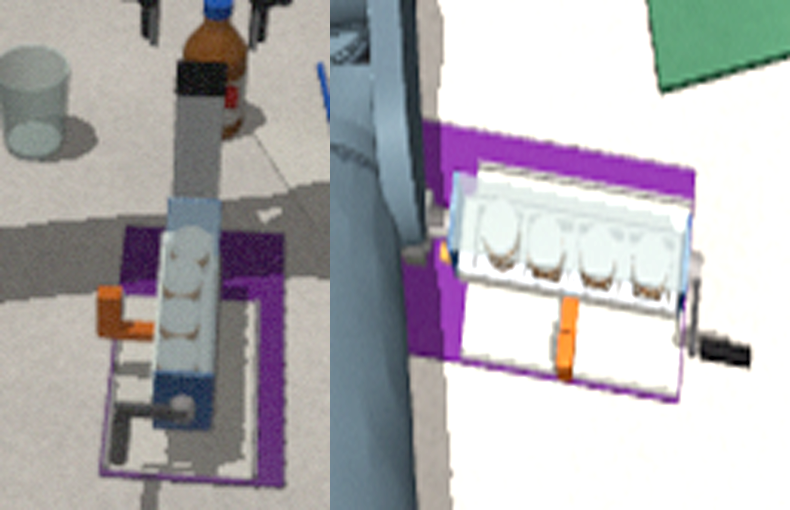

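```bash
python3 - <<'E'
from d import *
from h import *
V={n:vision.get_image(n) for n in ['side','top']}
for y in (-113.5,-136,-158.5):
    P=st(-45,y,90); print(y,proj(V['side'],[P]),proj(V['top'],[P]))
a=V['side']['color'][205:255,310:370];b=V['top']['color'][180:215,330:390]
cv2.imwrite('pics/z4.png',cv2.convertScaleAbs(np.hstack([cv2.resize(a,(400,333),interpolation=2),cv2.resize(b,(400,233),interpolation=2).repeat(1,0) if 0 else cv2.copyMakeBorder(cv2.resize(b,(400,233),interpolation=2),0,100,0,0,0)]),alpha=1.6))
E
```

```text
-113.5 [[331.2017 228.9669]] [[350.0793 194.2325]]
-136 [[330.5322 236.4997]] [[358.5959 195.2196]]
-158.5 [[329.8443 244.2391]] [[367.1142 196.2069]]
```

View pics/z4.png

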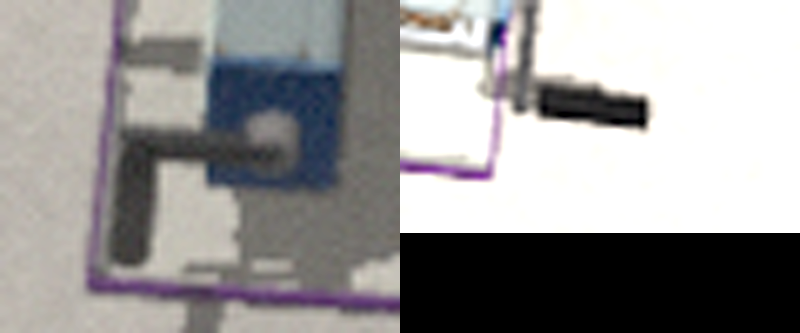

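```bash
python3 -m jog '[[0.5,-6,0,-42,0,0,-0.003],[0.3,-6,0,-42,0,0,-0.003],[0,-6,0,-42,0,0.003,0],[0,-6,15,-42,0,0,0],[0,-6,20,-42,0,0,0],[0,-7,20,-42,0,0,0],[0,-7,20,-40,0,0,0],[0,0,20,0,0,0,0],[0,0,0,0,0,0,0],[0,0,0,0,0,0,0]]'; python3 d.py 0.5475 -0.0916 0.082
```

```text
clock: 49.35
position: [0.5461, -0.0909, 0.1575]
tool_rot: [[0.993, 0.008, 0.117], [-0.117, -0.0, 0.993], [0.008, -1.0, 0.001]]
wrist_force: [0.7, -0.5, 0.6]
finger_gap: 0.0425
clk 49.35 gap 0.0425 pos [ 0.5461 -0.0909  0.1575] F [ 0.6606 -0.4503  0.6384] q [-0.3711  0.1102  1.8758  0.0029  1.1477 -0.2545]
  shift in current axes mm [ 0.9 75.5 -0.5] in final axes [ 1.5 75.5 -0.5] rotvec [-0.0005 -0.0058  0.0083]
```

```bash
python3 -m jog '[[0,1.5,20,0,0,-0.006,0.008],[0,0,25,0,0,0,0],[0,0,20,0,0,0,0],[0,0,9,0,0,0,0],[0,0,0,0,0,0,0],[0,0,0,0,0,0,0]]'; python3 d.py 0.5475 -0.0916 0.082; python3 look.py aa;  python3 - <<'E'
import cv2,numpy as np
a=cv2.imread('pics/raw_side.png')[190:260,290:370]
cv2.imwrite('pics/aa3.png',cv2.convertScaleAbs(cv2.resize(a,None,fx=6,fy=6,interpolation=2),alpha=1.6))
E
```

```text
clock: 49.95
position: [0.5493, -0.0915, 0.0855]
tool_rot: [[0.994, 0.004, 0.111], [-0.111, -0.001, 0.994], [0.004, -1.0, -0.001]]
wrist_force: [-0.1, 0.6, -0.2]
finger_gap: 0.043
clk 49.95 gap 0.043 pos [ 0.5493 -0.0915  0.0855] F [-0.1075  0.6225 -0.2277] q [-0.3689  0.2262  1.895   0.0006  1.0164 -0.258 ]
  shift in current axes mm [-1.7  3.5 -0.3] in final axes [-1.7  3.5 -0.3] rotvec [0.0005 0.0008 0.004 ]
```

View pics/aa3.png

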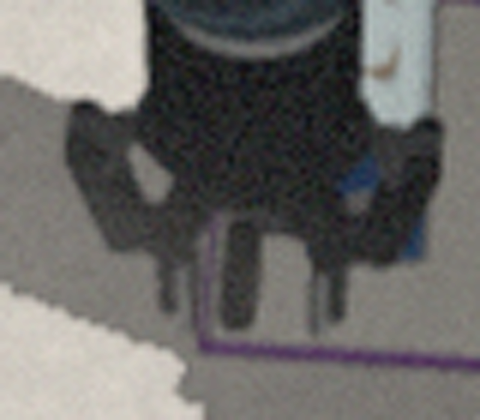

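```bash
python3 -m jog '[[-0.3,-1,2,0,0,0,0.003],[-0.6,0,0,0,0,0,0],[-1,0,0,0,0,0,0],[-1,0,0,0,0,0,0],[-1,0,0,0,0,0,0]]'; python3 d.py 0.5475 -0.0916 0.082
```

```text
clock: 50.55
position: [0.5442, -0.0912, 0.0813]
tool_rot: [[0.994, -0.009, 0.111], [-0.111, 0.001, 0.994], [-0.009, -1.0, 0.0]]
wrist_force: [-10.6, -0.5, 4.6]
finger_gap: 0.0117
clk 50.55 gap 0.0117 pos [ 0.5442 -0.0912  0.0813] F [-10.6172  -0.5138   4.5871] q [-0.3705  0.2294  1.9005 -0.0026  1.0208 -0.2577]
  shift in current axes mm [ 3.3 -0.7 -0.1] in final axes [ 3.3 -0.7 -0.1] rotvec [-0.0002  0.0006 -0.0094]
```

```bash
python3 -m jog '[[-1,-3,0,0,0,0,0],[-1,0,0,0,0,0,0]]'; python3 - <<'E'
import numpy as np
from d import *
to(0.5475,-0.0916,.082)
d=np.r_[np.linspace(.02,.08,5),np.full(40,.08)]
t=np.cumsum(d);t=t[t<3.2]
x=45*(1-np.cos(t));z=45*np.sin(t)
X=np.diff(np.r_[0,x]);Z=np.diff(np.r_[0,z])
for a,b,c in zip(t,X,Z): print('%.2f [-1,%.1f,%.1f,0,0,0,0]'%(a,b,-c))
E
```

```text
clock: 50.75
position: [0.5441, -0.0911, 0.0818]
tool_rot: [[0.994, -0.001, 0.112], [-0.112, 0.0, 0.994], [-0.001, -1.0, -0.0]]
wrist_force: [0.8, -0.5, -4.1]
finger_gap: 0.0122
clk 50.75 gap 0.0122 pos [ 0.5441 -0.0911  0.0818] F [ 0.7841 -0.5314 -4.1204] q [-0.3715  0.2236  1.9062 -0.0002  1.0123 -0.2591]
  shift in current axes mm [ 3.4 -0.2 -0.1] in final axes [ 3.4 -0.2 -0.1] rotvec [ 0.     -0.0003 -0.0006]
0.02 [-1,0.0,-0.9,0,0,0,0]
0.06 [-1,0.1,-1.6,0,0,0,0]
0.11 [-1,0.2,-2.2,0,0,0,0]
0.17 [-1,0.4,-2.9,0,0,0,0]
0.25 [-1,0.8,-3.5,0,0,0,0]
0.33 [-1,1.0,-3.4,0,0,0,0]
0.41 [-1,1.3,-3.4,0,0,0,0]
0.49 [-1,1.6,-3.2,0,0,0,0]
0.57 [-1,1.8,-3.1,0,0,0,0]
0.65 [-1,2.1,-2.9,0,0,0,0]
0.73 [-1,2.3,-2.8,0,0,0,0]
0.81 [-1,2.5,-2.6,0,0,0,0]
0.89 [-1,2.7,-2.4,0,0,0,0]
0.97 [-1,2.9,-2.2,0,0,0,0]
1.05 [-1,3.0,-1.9,0,0,0,0]
1.13 [-1,3.2,-1.7,0,0,0,0]
1.21 [-1,3.3,-1.4,0,0,0,0]
1.29 [-1,3.4,-1.1,0,0,0,0]
1.37 [-1,3.5,-0.9,0,0,0,0]
1.45 [-1,3.6,-0.6,0,0,0,0]
1.53 [-1,3.6,-0.3,0,0,0,0]
1.61 [-1,3.6,-0.0,0,0,0,0]
1.69 [-1,3.6,0.3,0,0,0,0]
1.77 [-1,3.6,0.6,0,0,0,0]
1.85 [-1,3.5,0.9,0,0,0,0]
1.93 [-1,3.4,1.1,0,0,0,0]
2.01 [-1,3.3,1.4,0,0,0,0]
2.09 [-1,3.2,1.7,0,0,0,0]
2.17 [-1,3.1,1.9,0,0,0,0]
2.25 [-1,2.9,2.1,0,0,0,0]
2.33 [-1,2.7,2.4,0,0,0,0]
2.41 [-1,2.5,2.6,0,0,0,0]
2.49 [-1,2.3,2.8,0,0,0,0]
2.57 [-1,2.1,2.9,0,0,0,0]
2.65 [-1,1.8,3.1,0,0,0,0]
2.73 [-1,1.6,3.2,0,0,0,0]
2.81 [-1,1.3,3.4,0,0,0,0]
2.89 [-1,1.0,3.4,0,0,0,0]
2.97 [-1,0.8,3.5,0,0,0,0]
3.05 [-1,0.5,3.6,0,0,0,0]
3.13 [-1,0.2,3.6,0,0,0,0]
```

```bash
python3 -m jog '[[-1,0,-0.9,0,0,0,0],[-1,0.1,-1.6,0,0,0,0],[-1,0.2,-2.2,0,0,0,0],[-1,0.4,-2.9,0,0,0,0],[-1,0.8,-3.5,0,0,0,0],[-1,1.0,-3.4,0,0,0,0],[-1,1.3,-3.4,0,0,0,0],[-1,1.6,-3.2,0,0,0,0],[-1,0,0,0,0,0,0]]'; python3 look.py ab;python3 - <<'E'
from d import *
s=bot.get_state();r=Rt(YAW).T@(s['position']-np.array([.5441,-.0911,.0818]))*1e3
print(r, 'expect',45*(1-np.cos(.49)),-45*np.sin(.49), s['wrist_force'],s['finger_gap'])
import cv2
a=cv2.imread('pics/raw_side.png')[90:260,280:400];b=cv2.imread('pics/raw_top.png')[120:230,230:380]
cv2.imwrite('pics/ab3.png',cv2.convertScaleAbs(np.hstack([cv2.resize(a,None,fx=3,fy=3,interpolation=2),cv2.resize(b,(430,510),interpolation=2)]),alpha=1.6))
E
```

```text
clock: 51.65
position: [0.5487, -0.0916, 0.1035]
tool_rot: [[0.994, -0.004, 0.111], [-0.111, 0.0, 0.994], [-0.004, -1.0, -0.0]]
wrist_force: [-6.5, -3.7, -3.1]
finger_gap: 0.0122
[  4.6462 -21.7238  -0.0231] expect 5.295021362544535 -21.17816496770211 [-5.6784 -2.1347 -4.4905] 0.011825326100040431
```

View pics/ab3.png

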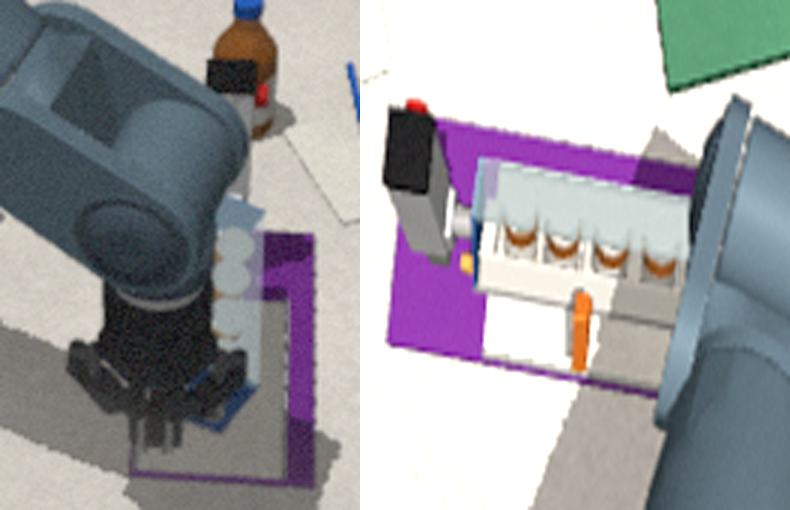

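```bash
python3 -m jog '[[-1,1.8,-3.1,0,0,0,0],[-1,2.1,-2.9,0,0,0,0],[-1,2.3,-2.8,0,0,0,0],[-1,2.5,-2.6,0,0,0,0],[-1,2.7,-2.4,0,0,0,0],[-1,2.9,-2.2,0,0,0,0],[-1,3.0,-1.9,0,0,0,0],[-1,3.2,-1.7,0,0,0,0],[-1,3.3,-1.4,0,0,0,0],[-1,3.4,-1.1,0,0,0,0],[-1,3.5,-0.9,0,0,0,0],[-1,0,0,0,0,0,0]]'; cat > ang.py <<'E'
from d import *
import sys
t=float(sys.argv[1])
s=bot.get_state();r=Rt(YAW).T@(s['position']-np.array([.5441,-.0911,.0818]))*1e3
print(r,'ang',np.arctan2(-r[1],45-r[0]),'rad',np.hypot(r[1],45-r[0]), 'expect',45*(1-np.cos(t)),-45*np.sin(t), s['wrist_force'],s['finger_gap'])
E
python3 ang.py 1.37
```

```text
clock: 52.95
position: [0.5796, -0.0953, 0.1273]
tool_rot: [[0.994, -0.004, 0.111], [-0.111, 0.0, 0.994], [-0.004, -1.0, -0.0]]
wrist_force: [-7.6, -2.3, -0.1]
finger_gap: 0.0118
[ 35.7436 -45.4813  -0.2104] ang 1.370016289588957 rad 46.413646391115584 expect 36.02476255510922 -44.09586276293764 [-7.5683 -2.2934 -0.1056] 0.011811035443108936
```

```bash
python3 -m jog '[[-1,3.6,-0.6,0,0,0,0],[-1,3.6,-0.3,0,0,0,0],[-1,3.6,0,0,0,0,0],[-1,3.6,0.3,0,0,0,0],[-1,3.6,0.6,0,0,0,0],[-1,3.5,0.9,0,0,0,0],[-1,3.4,1.1,0,0,0,0],[-1,3.3,1.4,0,0,0,0],[-1,3.2,1.7,0,0,0,0],[-1,3.1,1.9,0,0,0,0],[-1,2.9,2.1,0,0,0,0],[-1,2.7,2.4,0,0,0,0],[-1,0,0,0,0,0,0]]'; python3 ang.py 2.33
```

```text
clock: 54.25
position: [0.619, -0.0999, 0.1152]
tool_rot: [[0.994, -0.005, 0.111], [-0.111, -0.0, 0.994], [-0.005, -1.0, -0.001]]
wrist_force: [-7.7, -3.8, -2.0]
finger_gap: 0.0118
[ 75.4573 -33.4431  -0.4038] ang 2.309502895152465 rad 45.23376348263857 expect 75.97548091796573 -32.64229743600688 [-7.7118 -3.7829 -2.0172] 0.011844622852308698
```

```bash
python3 -m jog '[[-1,2.5,2.6,0,0,0,0],[-1,2.3,2.8,0,0,0,0],[-1,2.1,2.9,0,0,0,0],[-1,1.8,3.1,0,0,0,0],[-1,1.6,3.2,0,0,0,0],[-1,1.3,3.4,0,0,0,0],[-1,1.0,3.4,0,0,0,0],[-1,0.8,3.5,0,0,0,0],[-1,0.5,3.6,0,0,0,0],[-1,0.2,3.6,0,0,0,0],[-1,0,1.0,0,0,0,0],[-1,0,0,0,0,0,0],[-1,0,0,0,0,0,0]]'; python3 ang.py 3.14
```

```text
clock: 55.55
position: [0.6336, -0.1017, 0.0835]
tool_rot: [[0.994, -0.003, 0.111], [-0.111, -0.0, 0.994], [-0.003, -1.0, -0.001]]
wrist_force: [-9.4, -2.3, 3.6]
finger_gap: 0.0122
[90.1474 -1.74   -0.5102] ang 3.103072200919586 rad 45.18092894778006 expect 89.99994292773928 -0.07166938124190728 [-9.3544 -2.3477  3.6141] 0.012179850045181916
```

```bash
python3 -m jog '[[-1,-2,2,0,0,0,0],[-1,0,1,0,0,0,0],[-1,0,0,0,0,0,0],[-1,0,0,0,0,0,0]]'; python3 ang.py 3.14; python3 -m jog '[[-0.6,0,-2,0,0,0,0],[-0.2,0,0,0,0,0,0],[0,0,0,0,0,0,0],[0,0,0,0,0,0,0],[0,0,-20,0,0,0,0],[0,0,-40,0,0,0,0],[0,0,-40,0,0,0,0],[0,-30,-20,-20,0,0,0],[0,-40,0,-30,0,0,0],[0,-40,0,-30,0,0,0],[0,0,0,0,0,0,0]]'; python3 look.py ac;python3 - <<'E'
import cv2,numpy as np
a=cv2.imread('pics/raw_side.png')[90:260,290:400];b=cv2.imread('pics/raw_top.png')[120:230,230:380]
cv2.imwrite('pics/ac3.png',cv2.convertScaleAbs(np.hstack([cv2.resize(a,None,fx=3,fy=3,interpolation=2),cv2.resize(b,(460,510),interpolation=2)]),alpha=1.6))
E
```

```text
clock: 55.95
position: [0.6336, -0.1017, 0.082]
tool_rot: [[0.994, 0.002, 0.112], [-0.112, -0.001, 0.994], [0.002, -1.0, -0.001]]
wrist_force: [-5.0, -1.5, 5.0]
finger_gap: 0.0123
[90.1422 -0.1866 -0.5271] ang 3.1374596637845578 rad 45.14255332268863 expect 89.99994292773928 -0.07166938124190728 [-5.0137 -1.5003  5.0076] 0.012250883509626024
clock: 57.05
position: [0.51, -0.1695, 0.1997]
tool_rot: [[0.993, -0.004, 0.116], [-0.116, 0.001, 0.993], [-0.004, -1.0, 0.0]]
wrist_force: [0.2, 1.2, 0.2]
finger_gap: 0.0426
```

View pics/ac3.png

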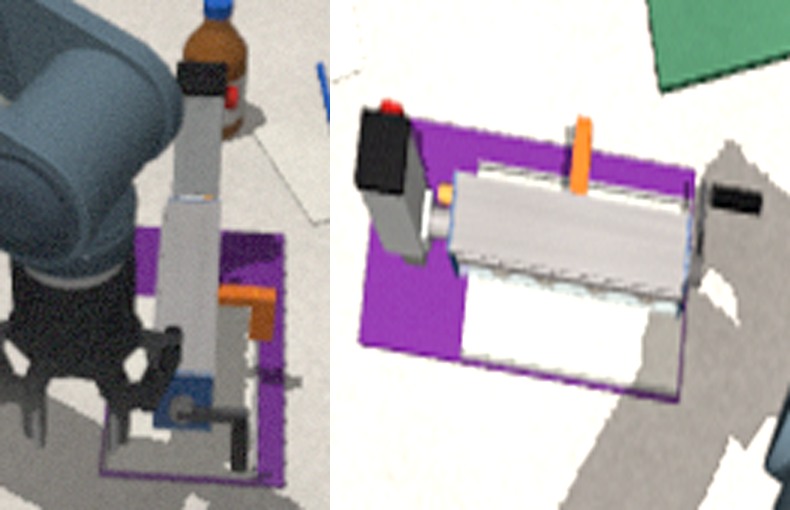

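```bash
python3 -m jog '[[0,-20,-10,-45,0,0,0],[0,-10,0,-45,0,0,0],[0,0,0,-45,0,0,0],[0,0,0,0,0,0,0]]'; python3 look.py ad;python3 - <<'E'
import cv2,numpy as np
a=cv2.imread('pics/raw_side.png');b=cv2.imread('pics/raw_top.png')
cv2.imwrite('pics/ad3.png',cv2.convertScaleAbs(cv2.resize(b[140:215,240:365],None,fx=6,fy=6,interpolation=2),alpha=1.3))
cv2.imwrite('pics/ad4.png',a)
E
python3 - <<'E'
from rig import bot
s=bot.get_state();print(s['clock'],s['wrist_force'])
E
```

```text
clock: 57.55
position: [0.4697, -0.303, 0.2115]
tool_rot: [[0.993, 0.001, 0.115], [-0.115, -0.002, 0.993], [0.001, -1.0, -0.002]]
wrist_force: [0.7, 0.0, -0.2]
finger_gap: 0.0425
57.65 [-0.15900639  0.5694385  -0.83026221]
```

View pics/ad3.png

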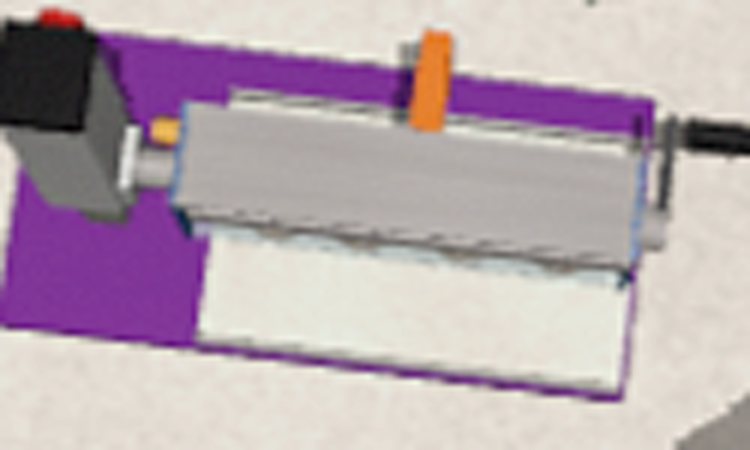

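View pics/ad4.png

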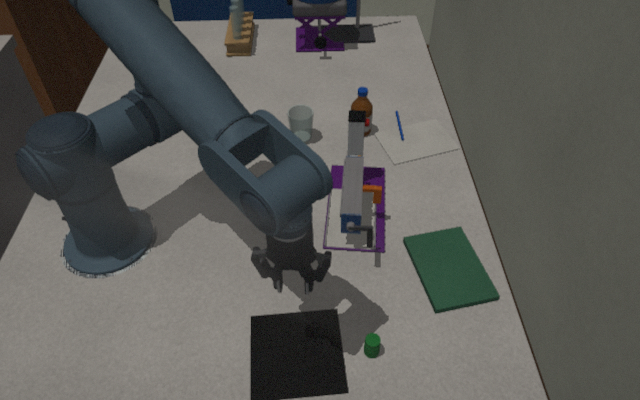

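```bash
python3 -c "
from rig import bot
print(bot.hand_in(), bot.get_state()['clock'])"
```

```text
the job is handed in; nothing more can be done
the job is handed in; nothing more can be done
```

I carried the task through to the end and handed it in at about 58 s; no verdict was reported.

**What I did**
- **Jars:** I set all four jars cap-up in the carrier, one per pocket.
- **Carrier:** I pushed it by the handle to its stop, with the force rising to about 26 N. A tug of about 14 N then brought it out roughly 5 mm at the fingers and no further, so the catch holds.
- **Riser:** I squeezed the button in, raised the riser 45.0 mm by the arm's readings, and let go. The button showed out again at its full width.
- **Frame:** I turned it over with the crank at about 0.8 rad/s to 3.14 rad, then let go and moved the arm clear.

**Last checks**
- The final pictures show the frame inverted, the handle home and the button out.
- The beaker, bottle and green look-alike looked unmoved by eye.
- There was no contact force on the wrist.

**What I could not fully confirm**
- **Jars upside down:** the tray hides them, so I only saw slivers of the caps below its front edge.
- **Jar nearest the post:** it had shifted a few mm within its pocket before the push. It still looked upright, so I left it.
- **Riser lock:** I judged it from the button picture and the 45.0 mm reading only. I did not press on the top to test it.
- **Position model:** the crank grip was about 3.5 mm and the handle about 4 mm from where I had calculated. I turned the crank from where the gripper actually held it.

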